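# Load the drying box and set its timer

## Task

First turn the timer dial fully back to the red off mark; then lay every carved handle on the bench inside the drying box, each flat on its floor and none on top of another. Then swing the yellow keeper bar fully shut across the box, and last of all turn the dial until its white pointer stands at the green run mark. Leave the bottle, pliers and brush where they are.

Things in the scene. Friction and masses are not known exactly. Their poses are not given: they have to be found in the camera images.
- drybox_in (a point): centre of the inner floor of the drying box: a fixed, low, white open-topped steel box, outside 200 mm (its x) by 330 mm (its y) and 60 mm high, walls and floor 5 mm thick (inside 190 x 320 mm, rim 55 mm above this point). Axes are the box's: x points to its far wall (where the keeper bar is hinged), y to its left, z up.
- keeper (a joint): yellow keeper bar (18 mm wide, 10 mm thick, underside 4 mm above the box rim), swinging level about a pin on the middle of the far wall. Rad: 0 = shut, at its stop, straight across the opening, pointing along the box's -x; grows as it opens, clockwise seen from above; near 1.57 it points along the box's +y, clear of the opening. Stiff hinge (0.2 N m): stays where left.
- keeper_hinge (a point): on the axis of the keeper bar's hinge pin, at the height of the bar's underside, on the middle of the far wall. Axes turn with the bar: -x points along the bar to its grip, z up.
- keeper_grip (a point): on the axis of the black upright round grip at the free end of the keeper bar (20 mm diameter, 40 mm tall, standing on the bar), 23 mm above the bar's top face and 17 mm below the top of the grip; 215 mm from the hinge axis. It can be gripped from above at this height, in any direction, and turns freely between the fingers as the bar swings.
- dial (a joint): timer dial, a black knob on top of the grey timer block. Value in rad: 0 = off, against its end stop, white pointer at the red off mark (which lies on the timer's -x side); it grows as the dial is turned clockwise seen from above, up to 3.2. Light friction (0.04 N m): stays where it is left.
- dial_grip (a point): on the dial's vertical axis, at the height to grip: the dial is a flat 90 mm disc (8 mm thick) with an upright bar grip across it, 70 mm long, 14 mm thick, 32 mm tall above the disc; this point is 24 mm above the disc and 8 mm below the bar's top. Axes turn with the dial: x runs along the bar (the pointer is towards -x), y across it, z up.
- dial_pointer (a point): tip of the dial's white pointer line, at the rim of its disc, 45 mm from the axis; turns with the dial.
- timer: fixed grey timer block, 122 x 122 mm and 40 mm high, with a white scale on top and the dial in its middle. Origin at the centre of its underside, on the dial's axis; x forward, y left, z up. The red off mark lies on its -x side, 45 to 59 mm from the axis.
- run_mark_tip (a point): inner end of the green run mark (14 x 8 mm) on the timer's white scale, 45 mm from the dial's axis: the place where the pointer tip comes when the dial is set exactly. Its x axis points from the mark to the dial's axis, z up. The mark lies 0.8 to 1.9 rad clockwise of the red off mark.
- horn_dark: carved tool handle of near-black horn with a brass collar, 110 mm long (x), 26 mm wide (y), 22 mm high (z), 60 to 130 g; origin at its centre, brass collar towards +x. It may be absent.
- horn_amber: carved tool handle of amber-brown horn with a brass collar, 110 mm long (x), 26 mm wide (y), 22 mm high (z), 60 to 130 g; origin at its centre, brass collar towards +x. It may be absent.
- bone_pale: carved tool handle of pale ivory-coloured bone with a brass collar, 110 mm long (x), 26 mm wide (y), 22 mm high (z), 60 to 130 g; origin at its centre, brass collar towards +x. It may be absent.
- wood_red: carved tool handle of dark red-brown wood with a brass collar, 110 mm long (x), 26 mm wide (y), 22 mm high (z), 60 to 130 g; origin at its centre, brass collar towards +x. It may be absent.
- water_bottle: clear water bottle with a blue cap, 64 mm across and 200 mm tall; origin at the centre of its base. Bystander.
- pliers: pliers with black grips lying flat, about 165 mm long (x, jaws to +x), 17 mm high; origin at their joint, underside. Bystander.
- brush: flat paint brush with a yellow handle and grey bristles, about 200 mm long, lying along its x; origin at its underside near mid-length. Bystander.
There are look-alikes about, which are no part of the job. What is shaped like the horn_amber but blue or purple is not meant.

How it is judged:
By the outcome, as a careful person would: the job done as asked, in the order asked, and still so for the second after the job is handed in, with the robot touching nothing.
Of horn_dark, horn_amber, bone_pale, wood_red only 3 to 4 are there at a start; the rules pass over those that are not, and their reading is None.
At some moment in a run one of horn_dark, horn_amber, bone_pale, wood_red may be knocked a few centimetres aside while the robot is not near it.
Once in a run the grip may slacken for a moment while it holds something.
It also fails if it takes over 200 s, if anything falls off the work surface, if the arm or the gripper's body presses on something with over 40 N, if the wrist force passes 120 N, or if a joint passes its speed limit or range.

## Robot

A 6-joint arm with a two-finger parallel gripper is mounted at the origin on the work surface. World frame = base frame: x ahead of the robot, y to its left, z up, the work surface at z = 0. Lengths are in m, angles in degrees, forces in N, time in s.
With the tool pointing down it reaches from about 0.4 to 0.825 m from the base axis. Payload 7 kg.
Tool frame: the origin (TCP) lies between the finger pads; the fingertips stand 19 mm ahead of it and the grasp point (between the pads) is the TCP (r.tip_extent is the distance from the TCP to the fingertips, in m); z points along the fingers, y is the direction in which the jaws open and shut (so a half turn about z gives the same grasp; the last joint's range is limited). The gripper opens to 88 mm and grips with 3 to 60 N. Pads are 19 mm wide; open, the fingers measure 130 mm over their backs; the gripper's body (78 mm by 193 mm) begins 47 mm behind the grasp point.
Start: joints at [-56.431, 20.546, 0.682, 0, -70.136, -16.507], TCP at [0.198, -0.645, 0.246] pointing down, gripper open.
Joint ranges: [-176.03, 176.03], [-82.01, 121.73], [-58.28, 71.71], [-173.87, 95.51], [-174.79, -0.11], [-173.66, 173.66]. Speed limits (degrees/s): [136.94, 136.94, 172.46, 180, 180, 180].

## Interface

Orientations are given as [roll, pitch, yaw] about the fixed x, y, z axes, in that order (R = Rz(yaw) Ry(pitch) Rx(roll)).
In Python, from plant import r, capture, workorder, spotter gives the robot as it stands.
- The arm moves only by the tool step_arm, never from a script. Its argument "motion" is a list of rows, each a list of 5 numbers: the finger opening in m, from 0 to 0.0876, then the shift along the tool's x, y, z in m, then the turn about the tool's z in rad. In form: [[grip, dx, dy, dz, roll], ...]. A call has 1 to 5 rows; each row is the pose to reach, as a shift and turn from the pose commanded when the call began, along the tool's axes at that moment; what a row does not reach only later rows make up. A row lasts 1/8 s, in which the tool goes at most 62.5 mm and 10.7 degrees, less where a joint would pass 70% of its speed; a pose out of reach is approached as far as the arm can. A call with a gripper value outside its range is refused whole. The fingers move at their own pace and stop on an object; "newtons" is the grip in N (left out, the last holds). Time passes only in rows, so rows that repeat a pose let the fingers close. It gives the time, the measured TCP pose, the force and the opening at its end, in the units of the state.
- r.get_state(): the state, without advancing time (a new reading comes with each control period).
- capture(name): name is "scene" or "side" or "wrist"; returns a dict with "image" (384x512x3 uint8, red, green, blue), "z_map" (384x512 float32, m along the optical axis (not along the pixel's ray), 0 where there is no reading), "fx", "fy", "cx", "cy" (pixels), "pose" (4x4, takes a point from camera to world coordinates). Camera axes: x right, y down, z forward; pixel columns grow to the right and rows downward; lengths in m; the calibration is good to about 2 mm. A picture is of the moment at which its call begins.
- workorder.close_job(): hands the job in, once; it reports no verdict.
Trained networks look in the newest picture that a camera, given by its name, has taken for a name from the list of things; names that differ only in an ending like _2 or _b are one class to them, and where a whole thing is asked for, a point or a joint stands for the part that bears it (a point fixed in the world has none). Each returns a list of dicts, best first, with "p" (0 to 1); they miss things now and then, are a little off and sometimes report something else, mostly with a low value. They report only what shows in the picture. A call takes as long as a camera call. They do not tell look-alikes from the thing itself.
- spotter.regions_of(camera, label): "mask" (384x512 bool, what is visible of it).
- spotter.tip_of(camera, label): "location" ([x, y, z] in m, in world coordinates, good to about 4 mm: a listed point, or the origin of a listed thing).
The state is a dict: "time_s": time; "joints": joint angles; "qd": joint speeds; "joint_torque": joint torques, N m; "tcp_pos": TCP position; "eef_rot": TCP orientation; "contact_force": force on the tool from outside, world axes, zero at the start; "moment": the same for the moment, N m; "gripper_width": finger opening in m.
Only numpy, scipy, OpenCV 4.12 (cv2) and the standard library are available. Lean on these libraries where they do the work, as an engineer would, in place of code of your own. Each camera call takes 0.05 s, during which the arm holds its last target.

## Working session

There is one attempt and no reset: what is moved stays moved. The work goes in short steps, Python scripts to look and compute and a tool call to move; the robot and the scene stay as the last step left them, time stands still between calls to the robot, and variables do not carry over. Pictures are saved under pics/ and viewed, and the job is handed in when it is done.

Besides the shell and the picture viewer there is one more tool, called after "Request:" as name([rows], argument=value, ...), one row to a line, values as JSON. step_arm: Moves the arm, as the interface text tells. Its arguments: {"type":"object","properties":{"motion":{"type":"array","items":{"type":"array","items":{"type":"number"}}},"newtons":{"type":"number"}},"required":["motion"]}

```bash
ls; mkdir -p pics; python3 - <<'E'
from plant import r,capture,workorder,spotter
import cv2,numpy as np
print(r.get_state())
for n in ("scene","side"):
    c=capture(n); cv2.imwrite(f"pics/{n}0.png",c["image"][:,:,::-1]); print(n,c["fx"],c["fy"],c["cx"],c["cy"],c["pose"].round(3).tolist())
E
```

```text
pics
{'time_s': 0.0, 'joints': array([-5.64298316e+01,  2.05913754e+01,  6.33462079e-01, -1.91224351e-02,
       -7.01372724e+01, -1.65066832e+01]), 'qd': array([0.0418421 , 0.00593258, 0.08655876, 0.07699835, 0.03412288,
       0.10194686]), 'joint_torque': array([ 2.99754516e-03, -5.82716417e+01,  2.93052417e+01,  6.99702457e+00,
        6.89351640e-03, -1.69596965e-04]), 'tcp_pos': array([ 0.19789474, -0.64485032,  0.24462412]), 'eef_rot': array([ 1.79903629e+02, -9.81191149e-03, -1.62943019e+02]), 'contact_force': array([-1.03817099, -0.34588392,  0.42963833]), 'moment': array([-0.01036093,  0.02241112,  0.02308868]), 'gripper_width': 0.0878327820204776}
scene 392.83658793309274 392.83658793309274 253.5874306139842 194.03824319693157 [[-0.8, 0.483, -0.357, 0.923], [0.6, 0.628, -0.495, 0.589], [-0.015, -0.61, -0.792, 0.902], [0.0, 0.0, 0.0, 1.0]]
side 408.02287828709524 408.02287828709524 255.45326363340746 191.78380180182327 [[-0.87, -0.355, 0.342, 0.135], [-0.493, 0.647, -0.582, 0.759], [-0.014, -0.675, -0.738, 0.949], [0.0, 0.0, 0.0, 1.0]]
```

View pics/scene0.png

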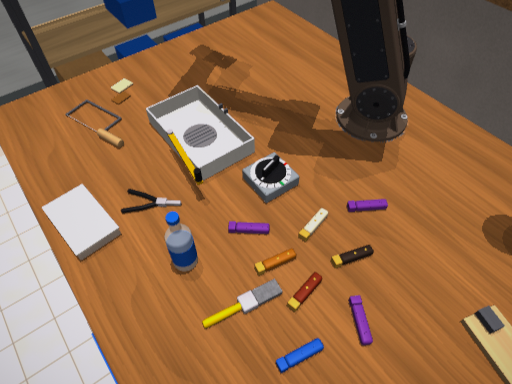

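View pics/side0.png

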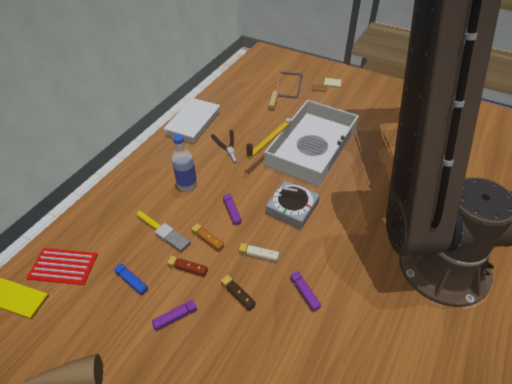

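```bash
cat > h.py <<'E'
from plant import r,capture,workorder,spotter
import cv2,numpy as np
def pts(c,mask):
    v,u=np.nonzero(mask&(c["z_map"]>0)); z=c["z_map"][v,u]
    P=np.c_[(u-c["cx"])/c["fx"]*z,(v-c["cy"])/c["fy"]*z,z]
    return P@c["pose"][:3,:3].T+c["pose"][:3,3],np.c_[u,v]
def proj(c,P):
    T=np.linalg.inv(c["pose"]); p=T[:3,:3]@np.asarray(P)+T[:3,3]
    return p[0]/p[2]*c["fx"]+c["cx"],p[1]/p[2]*c["fy"]+c["cy"]
def crop(c,u,v,w,name,s=4):
    im=c["image"][max(0,v-w):v+w,max(0,u-w):u+w,::-1]
    cv2.imwrite(name,cv2.resize(im,None,fx=s,fy=s,interpolation=cv2.INTER_CUBIC))
def rect(P,zmin=0.012):
    Q=P[P[:,2]>zmin][:,:2]
    (c,(w,h),a)=cv2.minAreaRect((Q*1000).astype(np.float32))
    if w<h: w,h,a=h,w,a+90
    return np.array(c)/1000,w,h,a
E
python3 - <<'E'
from h import *
for n in ("scene","side"):
    c=capture(n)
    for l in ["horn_dark","horn_amber","bone_pale","wood_red"]:
        for d in spotter.regions_of(n,l)[:6]:
            P,uv=pts(c,d["mask"])
            if len(P)<20: continue
            k=rect(P); col=np.median(c["image"][d["mask"]],axis=0)
            print(n,l,round(d["p"],2),uv.mean(0).round(),k[0].round(4),np.round(k[1:],1),col,round(float(np.percentile(P[:,2],95)),3))
    for l in ["drybox_in","keeper_hinge","keeper_grip","dial_grip","dial_pointer","timer","run_mark_tip","water_bottle","pliers","brush"]:
        print(n,l,[(round(d["p"],2),np.round(d["location"],4).tolist()) for d in spotter.tip_of(n,l)[:3]])
    
c=capture("scene"); crop(c,195,135,65,"pics/box0.png",5); crop(c,270,172,35,"pics/timer0.png",8);crop(c,315,260,65,"pics/han0.png",5)
c=capture("side"); crop(c,293,200,35,"pics/timer0s.png",8)
E
```

```text
scene horn_dark 0.8 [352. 256.] [0.442 0.343] [108.6  26.4 162.2] [59. 43. 32.] 0.022
scene horn_amber 0.95 [360. 320.] [0.5472 0.4721] [107.1  26.   59.2] [131.   55.  168.5] 0.023
scene horn_amber 0.85 [247. 228.] [0.6032 0.1148] [104.3  26.3 139.9] [128.  52. 165.] 0.022
scene horn_amber 0.74 [299. 355.] [0.7069 0.4458] [109.4  26.5 170. ] [ 37.  95. 210.] 0.023
scene horn_amber 0.68 [275. 261.] [0.6072 0.2367] [109.3  27.4 168.9] [186.5 105.   25.5] 0.022
scene horn_amber 0.64 [271. 171.] [0.4492 0.0165] [ 88.1  87.9 163.7] [28. 27. 29.] 0.08
scene horn_amber 0.63 [367. 205.] [0.2953 0.256 ] [109.2  27.9 146.4] [123.  49. 156.] 0.022
scene bone_pale 0.65 [313. 225.] [0.4568 0.2129] [105.9  25.8  13.5] [224.  202.  166.5] 0.022
scene bone_pale 0.62 [275. 261.] [0.6072 0.2367] [109.3  27.4 168.9] [184. 103.  26.] 0.022
scene wood_red 0.58 [305. 291.] [0.6013 0.3427] [108.3  25.9  10.8] [145.  52.  28.] 0.023
scene drybox_in [(0.89, [0.5097, -0.2722, 0.0057]), (0.6, [0.4545, 0.211, 0.013])]
scene keeper_hinge [(0.85, [0.6089, -0.2803, 0.0646])]
scene keeper_grip [(0.68, [0.6385, -0.
[... 1519 characters left out ...]
.5  20.8  82.4] [173.5 147.5  42. ] 0.11
side wood_red 0.16 [227. 145.] [ 0.7743 -0.1177] [151.7  69.  125.8] [83. 64. 53.] 0.017
side drybox_in [(0.94, [0.5106, -0.2755, 0.0041])]
side keeper_hinge [(0.92, [0.6079, -0.2758, 0.0628])]
side keeper_grip [(0.76, [0.6388, -0.0701, 0.0956])]
side dial_grip [(0.71, [0.4482, 0.0119, 0.0723])]
side dial_pointer [(0.6, [0.5124, -0.2764, 0.0033]), (0.56, [0.4856, 0.0217, 0.0521]), (0.29, [0.4479, 0.011, 0.0749])]
side timer [(0.57, [0.449, 0.0087, -0.0017])]
side run_mark_tip []
side water_bottle [(0.64, [0.7815, 0.0896, 0.0022]), (0.33, [0.6, 0.3377, 0.0059])]
side pliers [(0.78, [0.7557, -0.11, 0.0025])]
side brush [(0.65, [0.739, 0.2726, -0.0012])]
```

```bash
python3 - <<'E'
import cv2,numpy as np
a=[cv2.resize(cv2.imread(f"pics/{n}.png"),(390,290 if 0 else 390)) for n in("box0","han0")]
b=[cv2.resize(cv2.imread(f"pics/{n}.png"),(390,390)) for n in("timer0","timer0s")]
cv2.imwrite("pics/m0.png",np.hstack(a)); cv2.imwrite("pics/m1.png",np.hstack(b))
E
```

```text
(no output)
```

View pics/m0.png

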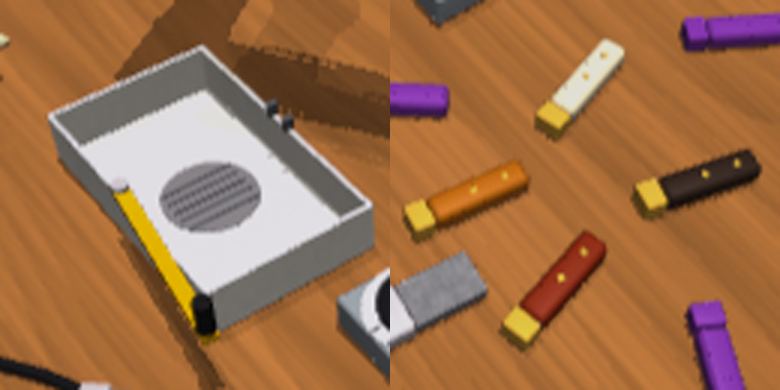

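View pics/m1.png

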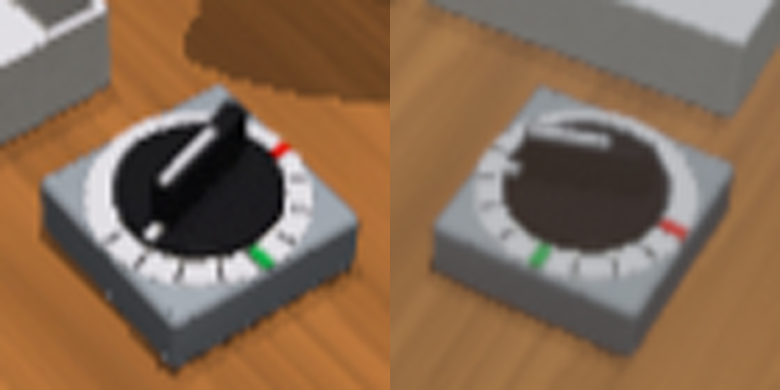

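```bash
cat > dial.py <<'E'
from h import *
def dial(n):
    c=capture(n)
    hsv=cv2.cvtColor(c["image"],cv2.COLOR_RGB2HSV); out={}
    P,_=pts(c,np.ones((384,512),bool))
    v,u=np.nonzero(c["z_map"]>0)
    near=np.hypot(P[:,0]-.4485,P[:,1]-.014)<.075
    H=hsv[v,u]
    S=H[:,1]>110
    r_=near&S&((H[:,0]<6)|(H[:,0]>174))&(P[:,2]>.034)&(P[:,2]<.055)&(H[:,2]>100)
    g=near&S&(H[:,0]>45)&(H[:,0]<80)&(P[:,2]>.034)&(P[:,2]<.055)
    top=near&(P[:,2]>.033)&(P[:,2]<.044)
    w=near&(H[:,1]<60)&(H[:,2]>120)&(P[:,2]>.044)&(P[:,2]<.055)&(np.hypot(P[:,0]-.4485,P[:,1]-.014)<.048)
    bar=near&(P[:,2]>.072)&(P[:,2]<.09)
    disc=near&(P[:,2]>.044)&(P[:,2]<.056)&(H[:,2]<90)
    for k,m in dict(red=r_,green=g,white=w,bar=bar,disc=disc,top=top).items():
        if m.sum()<3: out[k]=None;continue
        out[k]=(int(m.sum()),P[m].mean(0).round(4).tolist(),rect(P[m],0) if m.sum()>20 else None)
        print(n,k,out[k])
    return out
if __name__=="__main__":
    for n in("scene","side"): dial(n)
E
python3 dial.py
```

```text
scene red (5, [0.3933, 0.0154, 0.0389], None)
scene green (9, [0.4475, 0.0663, 0.04], None)
scene white (9, [0.4832, 0.0234, 0.0486], None)
scene bar (111, [0.4512, 0.0178, 0.0786], (array([0.44851157, 0.01610263]), 70.78416442871094, 14.318264961242676, 15.639120101928711))
scene disc (418, [0.4519, 0.0223, 0.048], (array([0.4488623 , 0.01766323]), 87.67691802978516, 87.53419494628906, 80.83563232421875))
scene top (689, [0.4593, 0.0259, 0.0381], (array([0.44894144, 0.01614944]), 121.67237091064453, 121.66490936279297, 178.57086944580078))
side red (6, [0.3923, 0.0164, 0.0414], None)
side green (3, [0.4461, 0.0669, 0.0428], None)
side white (22, [0.4685, -0.0023, 0.0485], (array([ 0.45847678, -0.0082209 ]), 94.57937622070312, 42.7547607421875, 25.386093139648438))
side bar (131, [0.4436, 0.0158, 0.0794], (array([0.44468842, 0.01435814]), 68.10755157470703, 19.38468360900879, 21.078956604003906))
side disc (318, [0.4384, 0.0308, 0.0496], (array([0.44454553, 0.01830334]), 84.16563415527344, 81.06143951416016, 163.08432006835938))
side top (658, [0.4401, 0.0267, 0.0394], (array([0.44445502, 0.01423657]), 123.63429260253906, 122.19721984863281, 88.80428314208984))
```

```bash
cat > go.py <<'E'
from h import *
import sys
def go(x,y,z,yaw=None):
    s=r.get_state(); p=s["tcp_pos"]; R=cv2.Rodrigues(np.zeros(3))[0]
    ps=np.radians(s["eef_rot"][2])
    X=np.array([np.cos(ps),np.sin(ps)]);Y=np.array([np.sin(ps),-np.cos(ps)])
    d=np.array([x,y])-p[:2]
    roll=0 if yaw is None else -((yaw-s["eef_rot"][2]+180)%360-180)
    print("t",round(s["time_s"],2),"pos",p.round(4),"rot",s["eef_rot"].round(2),"j6",s["joints"][5].round(1),"w",round(s["gripper_width"],4),"F",s["contact_force"].round(1))
    print("delta dx %.4f dy %.4f dz %.4f roll %.4f (%.1f deg) dist %.3f"%(d@X,d@Y,p[2]-z,np.radians(roll),roll,np.linalg.norm(d)))
if __name__=="__main__": go(*map(float,sys.argv[1:]))
E
python3 go.py .447 .015 .22 -164.4
```

```text
t 1.8 pos [ 0.198  -0.6453  0.2455] rot [ 180.     -0.   -162.94] j6 -16.5 w 0.088 F [ 0.3 -0.  -0.2]
delta dx -0.4318 dy 0.5582 dz 0.0255 roll 0.0256 (1.5 deg) dist 0.706
```

Request:
step_arm([
  [0.0876,-0.22,0.285,0,0],
  [0.0876,-0.22,0.285,0,0],
  [0.0876,-0.22,0.285,0,0],
  [0.0876,-0.22,0.285,0,0],
  [0.0876,-0.22,0.285,0,0],
])

```text
time_s: 2.42
tcp_pos: [0.3084, -0.3511, 0.2458]
eef_rot: [-180.0, 0.0, -163.0]
contact_force: [1.4, -0.0, -0.1]
gripper_width: 0.0876
```

Request:
step_arm([
  [0.0876,-0.22,0.285,0,0],
  [0.0876,-0.22,0.285,0,0],
  [0.0876,-0.22,0.285,0,0],
  [0.0876,-0.22,0.285,0,0],
  [0.0876,-0.22,0.285,0,0],
])

```text
time_s: 3.05
tcp_pos: [0.4184, -0.0581, 0.2462]
eef_rot: [-180.0, 0.1, -162.9]
contact_force: [1.3, -0.4, 0.5]
gripper_width: 0.0879
```

```bash
python3 go.py .447 .015 .22 -164.4
```

```text
t 3.05 pos [ 0.4184 -0.0581  0.2462] rot [-1.7999e+02  1.1000e-01 -1.6291e+02] j6 -92.0 w 0.0879 F [ 1.3 -0.4  0.5]
delta dx -0.0489 dy 0.0615 dz 0.0262 roll 0.0260 (1.5 deg) dist 0.079
```

Request:
step_arm([
  [0.05,-0.049,0.061,0.026,0.02],
  [0.05,-0.049,0.061,0.026,0.02],
  [0.05,-0.049,0.061,0.026,0.02],
])

```text
time_s: 3.42
tcp_pos: [0.4469, 0.0132, 0.2191]
eef_rot: [-180.0, -0.1, -164.0]
contact_force: [-0.5, -1.1, -0.4]
gripper_width: 0.0629
```

```bash
python3 go.py .447 .015 .22 -164.4; python3 - <<'E'
from h import *
c=capture("wrist"); cv2.imwrite("pics/w1.png",c["image"][:,:,::-1]); print(c["pose"].round(3).tolist(),c["fx"])
P,_=pts(c,np.ones((384,512),bool)); near=np.hypot(P[:,0]-.447,P[:,1]-.015)<.09
bar=near&(P[:,2]>.070)&(P[:,2]<.09); top=near&(P[:,2]>.03)&(P[:,2]<.045)
print(bar.sum(),rect(P[bar],0),P[bar][:,2].mean() if bar.any() else 0); print(rect(P[top],0))
for l in ["dial_grip","dial_pointer","run_mark_tip","timer"]:
    print(l,[(round(d["p"],2),np.round(d["location"],4).tolist()) for d in spotter.tip_of("wrist",l)[:3]])
E
```

```text
t 3.42 pos [0.4469 0.0132 0.2191] rot [-1.7998e+02 -8.0000e-02 -1.6395e+02] j6 -101.1 w 0.0629 F [-0.5 -1.1 -0.4]
delta dx -0.0006 dy 0.0017 dz -0.0009 roll 0.0078 (0.4 deg) dist 0.002
[[-0.277, 0.917, 0.288, 0.368], [0.961, 0.264, 0.082, -0.009], [-0.001, 0.3, -0.954, 0.358], [0.0, 0.0, 0.0, 1.0]] 308.12197985915657
1086 (array([0.44574243, 0.0119486 ]), 68.6436538696289, 13.946011543273926, 16.31449317932129) 0.08171206992663188
(array([0.44593146, 0.01237267]), 122.0815200805664, 120.86307525634766, 88.57079315185547)
dial_grip [(0.69, [0.45, 0.0129, 0.0736])]
dial_pointer [(0.85, [0.4899, 0.0246, 0.0469])]
run_mark_tip [(0.46, [0.445, 0.0577, 0.0477])]
timer [(0.86, [0.4464, 0.0111, -0.0039])]
```

View pics/w1.png

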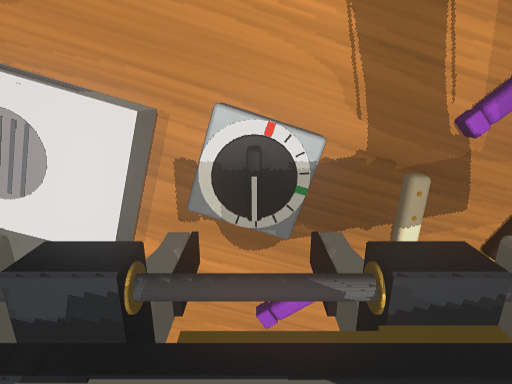

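Request:
step_arm([
  [0.05,0,0,0.06,0],
  [0.04,0,0,0.12,0],
  [0.04,0,0,0.146,0],
  [0.04,0,0,0.146,0],
], newtons=12)

```text
time_s: 4.18
tcp_pos: [0.446, 0.0112, 0.0726]
eef_rot: [-180.0, -0.2, -164.2]
contact_force: [0.2, 0.4, 0.8]
gripper_width: 0.04
```

Request:
step_arm([
  [0.02,0,0,0,0],
  [0.01,0,0,0,0],
  [0.005,0,0,0,0],
  [0.005,0,0,0,0],
], newtons=12)

```text
time_s: 4.68
tcp_pos: [0.4475, 0.0126, 0.0744]
eef_rot: [180.0, 0.1, -164.1]
contact_force: [-0.0, -0.8, 7.6]
gripper_width: 0.0141
```

Request:
step_arm([
  [0.005,0,0,0,-0.15],
  [0.005,0,0,0,-0.3],
  [0.005,0,0,0,-0.45],
  [0.005,0,0,0,-0.6],
  [0.005,0,0,0,-0.75],
])

```text
time_s: 5.3
tcp_pos: [0.4469, 0.0131, 0.0744]
eef_rot: [-180.0, 0.1, -120.8]
contact_force: [-5.9, 5.5, 12.4]
gripper_width: 0.0139
```

Request:
step_arm([
  [0.005,0,0,0,-0.15],
  [0.005,0,0,0,-0.3],
  [0.005,0,0,0,-0.45],
  [0.005,0,0,0,-0.6],
  [0.005,0,0,0,-0.75],
])

```text
time_s: 5.92
tcp_pos: [0.4462, 0.0132, 0.0744]
eef_rot: [180.0, 0.1, -77.9]
contact_force: [-10.6, 7.7, 15.3]
gripper_width: 0.014
```

```bash
python3 go.py .446 .0135 .073 0; python3 -c "
from plant import r;print(r.get_state()['moment'])
from h import *
c=capture('scene');crop(c,270,172,45,'pics/d2.png',8)"
```

```text
t 5.92 pos [0.4462 0.0132 0.0744] rot [ 1.7998e+02  7.0000e-02 -7.7870e+01] j6 -14.9 w 0.014 F [-10.6   7.7  15.3]
delta dx -0.0003 dy 0.0001 dz 0.0014 roll -1.3590 (-77.9 deg) dist 0.000
[ 3.18655583  3.97794921 -0.09725637]
```

View pics/d2.png

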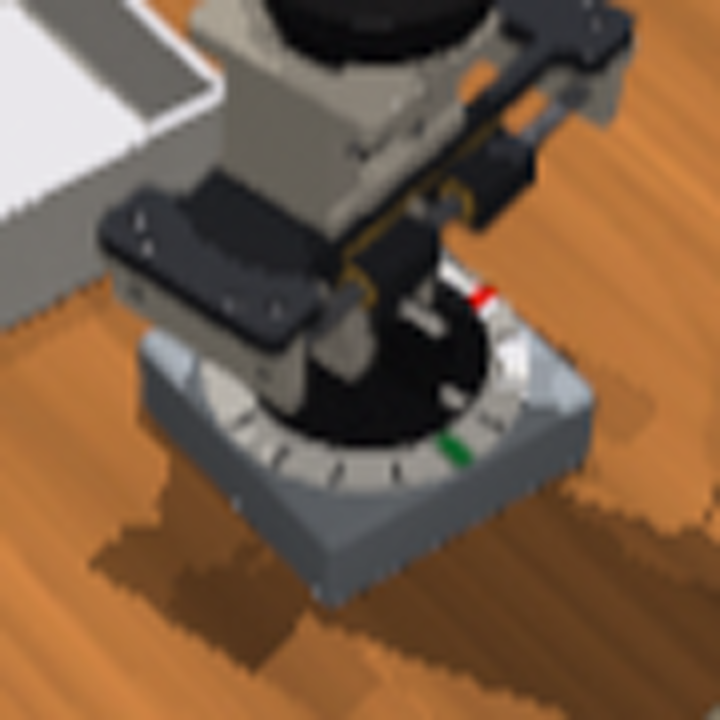

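Request:
step_arm([
  [0.005,-0.001,0.001,-0.001,-0.14],
  [0.005,-0.001,0.001,-0.001,-0.28],
  [0.005,-0.001,0.001,-0.001,-0.42],
  [0.005,-0.001,0.001,-0.001,-0.56],
  [0.005,-0.001,0.001,-0.001,-0.7],
])

```text
time_s: 6.6
tcp_pos: [0.4454, 0.013, 0.0745]
eef_rot: [180.0, 0.0, -37.8]
contact_force: [-0.7, -2.4, -1.5]
gripper_width: 0.0139
```

Request:
step_arm([
  [0.005,0,0,0,-0.14],
  [0.005,0,0,0,-0.28],
  [0.005,0,0,0,-0.42],
  [0.005,0,0,0,-0.54],
  [0.005,0,0,0,-0.62],
])

```text
time_s: 7.22
tcp_pos: [0.445, 0.0125, 0.0745]
eef_rot: [179.9, 0.1, -2.3]
contact_force: [-1.8, -1.8, 1.2]
gripper_width: 0.0146
```

```bash
python3 go.py .446 .0135 .073 0; python3 -c "
from plant import r;print(r.get_state()['moment'])
from h import *
c=capture('scene');crop(c,270,172,45,'pics/d3.png',8)"
```

```text
t 7.22 pos [0.445  0.0125 0.0745] rot [ 1.7994e+02  7.0000e-02 -2.3400e+00] j6 60.5 w 0.0146 F [-1.8 -1.8  1.2]
delta dx 0.0010 dy -0.0010 dz 0.0015 roll -0.0408 (-2.3 deg) dist 0.001
[-0.91813489  0.74807603  0.02295767]
```

View pics/d3.png

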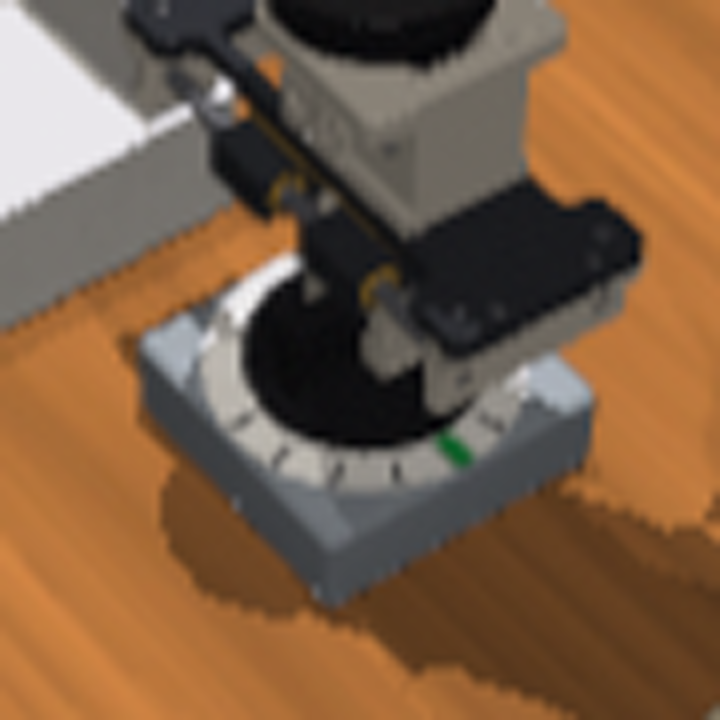

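Request:
step_arm([
  [0.005,0,0,0,-0.04],
  [0.005,0,0,0,-0.08],
  [0.005,0,0,0,-0.12],
  [0.005,0,0,0,-0.12],
])

```text
time_s: 7.78
tcp_pos: [0.4446, 0.0124, 0.0744]
eef_rot: [179.9, 0.1, 4.2]
contact_force: [-2.4, -4.8, 3.2]
gripper_width: 0.0154
```

```bash
python3 go.py .446 .0135 .073 0; python3 -c "
from plant import r;print(r.get_state()['moment'])"
```

```text
t 7.78 pos [0.4446 0.0124 0.0744] rot [1.7995e+02 1.2000e-01 4.2500e+00] j6 67.1 w 0.0154 F [-2.4 -4.8  3.2]
delta dx 0.0015 dy -0.0010 dz 0.0014 roll 0.0742 (4.2 deg) dist 0.002
[-1.90545451  0.90719252 -0.29871021]
```

Request:
step_arm([
  [0.05,0,0,0,0],
  [0.06,0,0,0,0],
  [0.06,0,0,-0.06,0],
  [0.06,0,0,-0.12,0],
  [0.06,0,0,-0.145,0],
])

```text
time_s: 8.4
tcp_pos: [0.4474, 0.014, 0.2234]
eef_rot: [-179.9, -0.3, 4.4]
contact_force: [-0.6, -0.3, -1.0]
gripper_width: 0.0575
```

```bash
cat > wd.py <<'E'
from h import *
import sys
c=capture("wrist"); cv2.imwrite(sys.argv[1],c["image"][:,:,::-1])
P,_=pts(c,np.ones((384,512),bool)); v,u=np.nonzero(c["z_map"]>0); H=cv2.cvtColor(c["image"],cv2.COLOR_RGB2HSV)[v,u]
near=np.hypot(P[:,0]-.446,P[:,1]-.0135)<.09
top=near&(P[:,2]>.03)&(P[:,2]<.045); bar=near&(P[:,2]>.072)&(P[:,2]<.09)
print("bar",rect(P[bar],0)); print("top",rect(P[top],0)); ctr=rect(P[top],0)[0]
red=near&(P[:,2]>.03)&(P[:,2]<.055)&(H[:,1]>120)&((H[:,0]<5)|(H[:,0]>175))
gr=near&(P[:,2]>.03)&(P[:,2]<.055)&(H[:,1]>80)&(H[:,0]>45)&(H[:,0]<90)
dc=near&(P[:,2]>.043)&(P[:,2]<.055)&(np.hypot(*(P[:,:2]-ctr).T)<.046)
wt=dc&(H[:,1]<60)&(H[:,2]>110)
for k,m in dict(red=red,green=gr,white=wt).items():
    if m.sum():
        q=P[m].mean(0); d=q[:2]-ctr; print(k,m.sum(),q.round(4),"ang",np.degrees(np.arctan2(d[1],d[0])).round(1),"rad",np.hypot(*d).round(4))
E
python3 wd.py pics/w2.png; python3 -c "
from h import *
c=capture('scene');crop(c,270,172,45,'pics/d4.png',8)"
```

```text
bar (array([0.44643991, 0.01198616]), 69.63570404052734, 14.022791862487793, 178.5068359375)
top (array([0.44665952, 0.01191767]), 122.29718780517578, 121.09905242919922, 88.5423812866211)
red 46 [0.3918 0.0136 0.0415] ang 178.3 rad 0.0549
green 87 [0.4474 0.0641 0.042 ] ang 89.2 rad 0.0522
white 58 [0.4159 0.0023 0.0494] ang -162.7 rad 0.0322
```

View pics/w2.png

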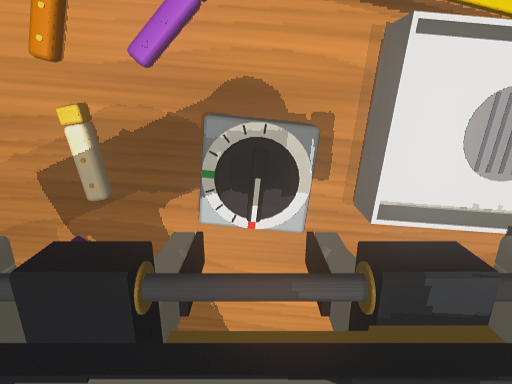

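View pics/d4.png

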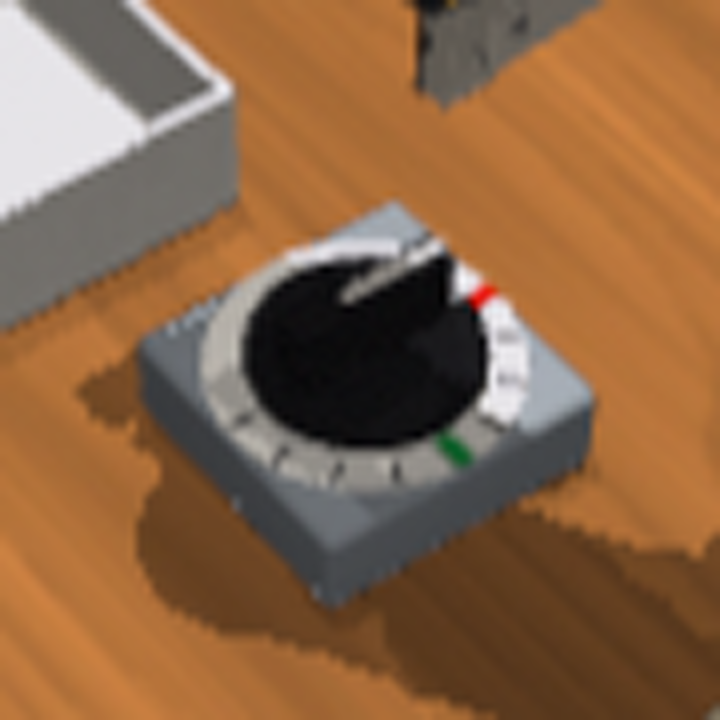

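```bash
cat > wh.py <<'E'
from h import *
import sys
# wrist look for handle label nearest TCP
def look(l,png):
    c=capture("wrist"); s=r.get_state(); t=s["tcp_pos"]
    cv2.imwrite(png,c["image"][:,:,::-1]); best=None
    for d in spotter.regions_of("wrist",l)[:5]:
        P,uv=pts(c,d["mask"])
        if len(P)<50: continue
        k=rect(P); col=np.median(c["image"][d["mask"]],axis=0)
        print(l,round(d["p"],2),uv.mean(0).round(),k[0].round(4),np.round(k[1:],1),col,"z",np.percentile(P[:,2],[5,95]).round(3))
look(sys.argv[1],sys.argv[2])
E
python3 go.py .4515 .2095 .18 13.8
```

```text
t 8.5 pos [0.4477 0.0141 0.2231] rot [-179.88   -0.4     4.38] j6 67.2 w 0.0595 F [-0.3  0.2 -0.7]
delta dx 0.0187 dy -0.1945 dz 0.0431 roll -0.1645 (-9.4 deg) dist 0.195
```

Request:
step_arm([
  [0.06,0.019,-0.195,0.03,-0.165],
  [0.06,0.019,-0.195,0.03,-0.165],
  [0.06,0.019,-0.195,0.03,-0.165],
  [0.06,0.019,-0.195,0.043,-0.165],
  [0.06,0.019,-0.195,0.043,-0.165],
])

```text
time_s: 9.12
tcp_pos: [0.4488, 0.2091, 0.1747]
eef_rot: [179.9, 0.2, 13.9]
contact_force: [0.3, -0.6, 0.7]
gripper_width: 0.0602
```

```bash
python3 wh.py bone_pale pics/w3.png;python3 go.py .4515 .2095 .18 13.8
```

```text
bone_pale 0.97 [255. 174.] [0.4527 0.2085] [108.9  25.7  13.9] [172. 155. 122.] z [0.017 0.023]
t 9.22 pos [0.4496 0.2082 0.1763] rot [1.7996e+02 6.0000e-02 1.3800e+01] j6 56.2 w 0.0599 F [ 0.4 -0.1 -0.5]
delta dx 0.0022 dy -0.0008 dz -0.0037 roll -0.0000 (-0.0 deg) dist 0.002
```

View pics/w3.png

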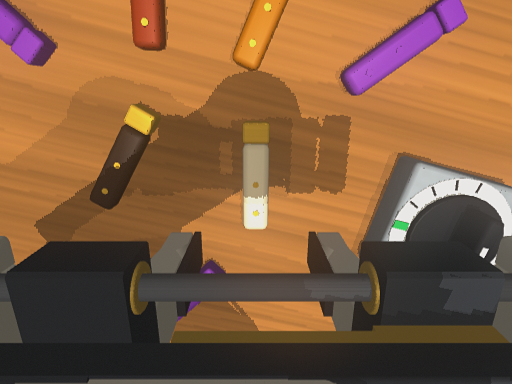

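Request:
step_arm([
  [0.06,0.003,-0.001,0.06,0],
  [0.06,0.003,-0.001,0.12,0],
  [0.06,0.003,-0.001,0.154,0],
  [0.06,0.003,-0.001,0.154,0],
])

```text
time_s: 9.72
tcp_pos: [0.4527, 0.2093, 0.0217]
eef_rot: [179.9, 0.1, 13.7]
contact_force: [-0.1, -0.2, 0.9]
gripper_width: 0.0601
```

Request:
step_arm([
  [0.03,0,0,0,0],
  [0.015,0,0,0,0],
  [0.01,0,0,0,0],
  [0.01,0,0,0,0],
], newtons=25)

```text
time_s: 10.22
tcp_pos: [0.4526, 0.2108, 0.023]
eef_rot: [-180.0, -0.0, 13.8]
contact_force: [0.2, -1.5, 2.3]
gripper_width: 0.0256
```

```bash
python3 go.py .49 -.164 .15 -1.5; python3 - <<'E'
from h import *
# box fit: rim points
for n in("scene","side"):
    c=capture(n); P,uv=pts(c,np.ones((384,512),bool))
    m=(abs(P[:,0]-.51)<.14)&(abs(P[:,1]+.274)<.2)&(P[:,2]>.053)&(P[:,2]<.0625)
    print(n,m.sum(),rect(P[m],0))
E
```

```text
t 10.22 pos [0.4526 0.2108 0.023 ] rot [-1.7998e+02 -3.0000e-02  1.3820e+01] j6 56.2 w 0.0256 F [ 0.2 -1.5  2.3]
delta dx -0.0532 dy 0.3729 dz -0.1270 roll 0.2674 (15.3 deg) dist 0.377
scene 502 (array([ 0.51452319, -0.27458276]), 336.4635314941406, 208.85740661621094, 89.69554138183594)
side 163 (array([ 0.54998181, -0.27796982]), 339.3121032714844, 122.18460083007812, 90.02427523396909)
```

Request:
step_arm([
  [0.01,0,0,-0.06,0],
  [0.01,0,0,-0.12,0],
  [0.01,-0.01,0.06,-0.13,0],
  [0.01,-0.02,0.12,-0.13,0.08],
])

```text
time_s: 10.82
tcp_pos: [0.4622, 0.0892, 0.154]
eef_rot: [-179.9, -0.2, 9.3]
contact_force: [0.4, 0.3, -1.2]
gripper_width: 0.026
```

```bash
python3 go.py .48 -.163 .15 -.8
```

```text
t 10.82 pos [0.4622 0.0892 0.154 ] rot [-1.7992e+02 -1.7000e-01  9.2900e+00] j6 64.3 w 0.026 F [ 0.4  0.3 -1.2]
delta dx -0.0231 dy 0.2517 dz 0.0040 roll 0.1760 (10.1 deg) dist 0.253
```

Request:
step_arm([
  [0.01,-0.023,0.251,0,0.176],
  [0.01,-0.023,0.251,0,0.176],
  [0.01,-0.023,0.251,0,0.176],
  [0.01,-0.023,0.251,0,0.176],
  [0.01,-0.023,0.251,0,0.176],
])

```text
time_s: 11.45
tcp_pos: [0.4786, -0.1655, 0.152]
eef_rot: [180.0, 0.1, -1.2]
contact_force: [0.3, 0.8, -0.9]
gripper_width: 0.0258
```

```bash
python3 go.py .48 -.163 .15 -.8;  python3 - <<'E'
from h import *
c=capture("wrist"); cv2.imwrite("pics/w4.png",c["image"][:,:,::-1])
P,uv=pts(c,np.ones((384,512),bool))
m=(abs(P[:,0]-.51)<.14)&(abs(P[:,1]+.274)<.2)&(P[:,2]>.052)&(P[:,2]<.0625)
print(m.sum(),rect(P[m],0),P[m].min(0),P[m].max(0))
for n in ("wrist","scene","side"):
  if n!="wrist": capture(n)
  for l in ["drybox_in","keeper_hinge","keeper_grip"]:
    print(n,l,[(round(d["p"],2),np.round(d["location"],4).tolist()) for d in spotter.tip_of(n,l)[:2]])
E
```

```text
t 11.45 pos [ 0.4786 -0.1655  0.152 ] rot [ 1.7999e+02  5.0000e-02 -1.1800e+00] j6 85.6 w 0.0258 F [ 0.3  0.8 -0.9]
delta dx 0.0013 dy -0.0026 dz 0.0020 roll -0.0066 (-0.4 deg) dist 0.003
5054 (array([ 0.51121658, -0.24315961]), 262.8734436035156, 199.75071716308594, 89.88317108154297) [ 0.41110016 -0.37440227  0.05200656] [ 0.61135604 -0.11170198  0.06241791]
wrist drybox_in [(0.59, [0.5115, -0.2807, 0.0065])]
wrist keeper_hinge [(0.89, [0.6091, -0.2781, 0.0645])]
wrist keeper_grip []
scene drybox_in [(0.65, [0.5098, -0.2735, 0.0055])]
scene keeper_hinge [(0.64, [0.6072, -0.2779, 0.0669])]
scene keeper_grip [(0.58, [0.6386, -0.0655, 0.0956])]
side drybox_in [(0.76, [0.5116, -0.2752, 0.0043]), (0.43, [0.4481, 0.0101, -0.0028])]
side keeper_hinge [(0.76, [0.6048, -0.2754, 0.0647])]
side keeper_grip [(0.53, [0.6391, -0.0695, 0.0946]), (0.47, [0.4498, 0.0094, 0.0016])]
```

View pics/w4.png

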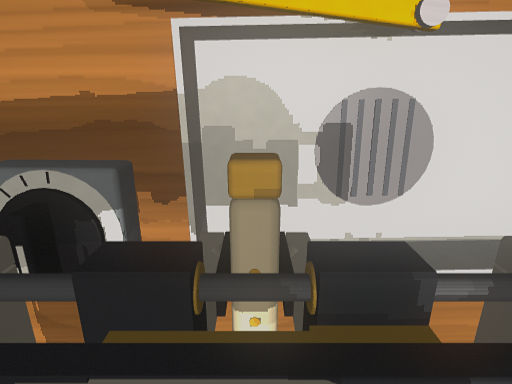

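Request:
step_arm([
  [0.01,0.011,0,0.05,0],
  [0.01,0.011,0,0.09,0],
  [0.01,0.011,0,0.115,0],
  [0.01,0.011,0,0.123,0],
  [0.01,0.011,0,0.123,0],
])

```text
time_s: 12.68
tcp_pos: [0.4906, -0.162, 0.0297]
eef_rot: [180.0, 0.0, -0.8]
contact_force: [-0.3, -0.4, -1.0]
gripper_width: 0.0259
```

Request:
step_arm([
  [0.04,0,0,0,0],
  [0.04,0,0,0,0],
  [0.04,0,0,-0.06,0],
  [0.04,0,0,-0.12,0],
  [0.06,0,0,-0.15,0],
])

```text
time_s: 13.3
tcp_pos: [0.4916, -0.1623, 0.1838]
eef_rot: [180.0, -0.3, -0.8]
contact_force: [0.2, 0.5, -0.1]
gripper_width: 0.0453
```

```bash
python3 wh.py bone_pale pics/w5.png; python3 - <<'E'
from h import *
for n in ("scene","side"):
    c=capture(n)
    for l in ["horn_dark","horn_amber","wood_red"]:
        for d in spotter.regions_of(n,l)[:6]:
            P,uv=pts(c,d["mask"])
            if len(P)<20: continue
            k=rect(P); col=np.median(c["image"][d["mask"]],axis=0)
            if abs(k[1]-109)<6: print(n,l,round(d["p"],2),uv.mean(0).round(),k[0].round(4),np.round(k[1:],1),col)
E
python3 go.py .439 .341 .18 -17.2
```

```text
bone_pale 0.66 [254. 180.] [ 0.4906 -0.1622] [108.5  26.  179.4] [141. 128. 104.] z [0.022 0.028]
scene horn_dark 0.59 [351. 256.] [0.4422 0.3439] [110.1  26.  163. ] [60.  43.5 33. ]
scene horn_amber 0.92 [361. 323.] [0.5469 0.4722] [107.7  26.8  59.3] [134.  57. 169.]
scene horn_amber 0.71 [298. 356.] [0.709  0.4461] [106.3  26.1 169.2] [ 38. 100. 220.]
scene horn_amber 0.7 [248. 228.] [0.6022 0.1151] [107.6  27.6 139.9] [130.  54. 166.]
scene horn_amber 0.63 [366. 206.] [0.2953 0.2554] [107.6  27.8 147.6] [120.  49. 145.]
scene horn_amber 0.59 [275. 261.] [0.6074 0.2378] [108.3  27.  168.2] [188. 106.  27.]
scene wood_red 0.58 [304. 292.] [0.6014 0.3426] [107.7  26.1  11.8] [149.  55.  29.]
side horn_dark 0.9 [237. 291.] [0.4383 0.3431] [109.3  25.5 162.9] [69. 48. 35.]
side horn_amber 0.93 [305. 291.] [0.2901 0.2548] [109.4  28.1 146.9] [115.  60. 135.]
side horn_amber 0.79 [208. 237.] [0.6032 0.2359] [111.3  26.5 169.4] [150.  97.  38.]
side horn_amber 0.72 [130. 278.] [0.7021 0.4454] [107.8  26.2 169.5] [ 46.  85. 170.]
side horn_amber 0.64 [174. 315.] [0.5426 0.4702] [108.2  26.5  59.8] [118.  60. 141.]
side horn_amber 0.57 [232. 209.] [0.5976 0.1134] [113.9  26.7 139.3] [119.  61. 138.]
side wood_red 0.6 [187. 266.] [0.5968 0.3417] [109.9  26.2  10.4] [123.  52.  32.]
t 13.8 pos [ 0.4899 -0.1622  0.1787] rot [ 1.7999e+02  1.0000e-01 -8.5000e-01] j6 85.6 w 0.0601 F [0.3 0.9 0.6]
delta dx -0.0584 dy -0.5023 dz -0.0013 roll 0.2853 (16.3 deg) dist 0.506
```

View pics/w5.png

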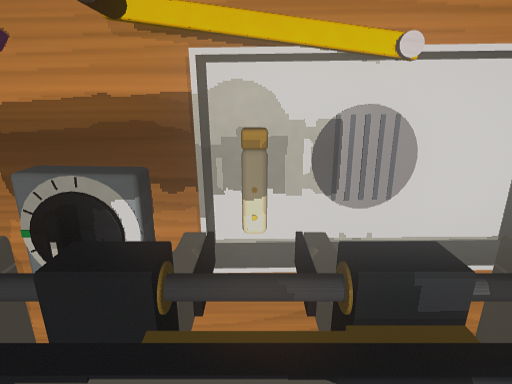

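Request:
step_arm([
  [0.06,-0.036,-0.31,0,0],
  [0.06,-0.036,-0.31,0,0],
  [0.06,-0.036,-0.31,0,0],
  [0.06,-0.036,-0.31,0,0],
  [0.06,-0.036,-0.31,0,0],
])

```text
time_s: 14.42
tcp_pos: [0.4583, 0.1503, 0.1794]
eef_rot: [180.0, 0.0, -0.8]
contact_force: [1.7, 0.3, 0.9]
gripper_width: 0.0603
```

Request:
step_arm([
  [0.06,-0.022,-0.19,0,0.28],
  [0.06,-0.022,-0.19,0,0.28],
  [0.06,-0.022,-0.19,0,0.28],
  [0.06,-0.022,-0.19,0,0.28],
  [0.06,-0.022,-0.19,0,0.28],
])

```text
time_s: 15.05
tcp_pos: [0.4393, 0.3388, 0.1786]
eef_rot: [179.9, 0.0, -16.8]
contact_force: [-0.4, -0.5, 0.6]
gripper_width: 0.0595
```

```bash
python3 wh.py horn_dark pics/w6.png; python3 go.py .439 .340 .022 -17
```

```text
horn_dark 0.76 [253. 178.] [0.4398 0.3402] [108.4  26.  163. ] [59. 43. 31.] z [0.018 0.023]
t 15.15 pos [0.4396 0.3375 0.1791] rot [ 1.7993e+02  3.0000e-02 -1.6930e+01] j6 15.3 w 0.0601 F [ 0.5 -0.9 -0.5]
delta dx -0.0013 dy -0.0022 dz 0.1571 roll 0.0013 (0.1 deg) dist 0.003
```

View pics/w6.png

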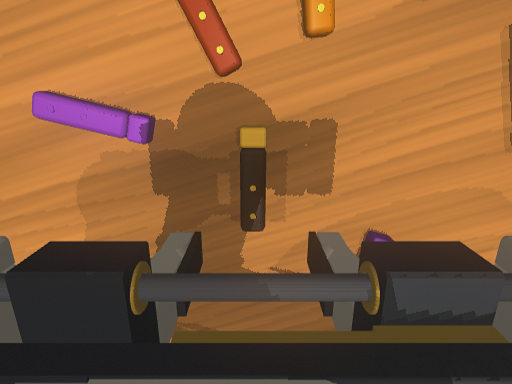

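Request:
step_arm([
  [0.06,-0.001,-0.002,0.06,0],
  [0.06,-0.001,-0.002,0.12,0],
  [0.06,-0.001,-0.002,0.157,0],
  [0.06,-0.001,-0.002,0.157,0],
])

```text
time_s: 15.65
tcp_pos: [0.4395, 0.3389, 0.0215]
eef_rot: [179.9, 0.0, -17.0]
contact_force: [-0.1, 0.1, -0.2]
gripper_width: 0.06
```

Request:
step_arm([
  [0.03,0,0,0,0],
  [0.015,0,0,0,0],
  [0.01,0,0,0,0],
  [0.01,0,0,0,0],
], newtons=25)

```text
time_s: 16.15
tcp_pos: [0.4394, 0.3409, 0.0229]
eef_rot: [-180.0, -0.0, -16.9]
contact_force: [-0.0, -1.7, 3.1]
gripper_width: 0.0254
```

Request:
step_arm([
  [0.01,0,0,-0.06,0],
  [0.01,0,0,-0.12,0],
  [0.01,0,0,-0.13,-0.14],
  [0.01,0,0,-0.13,-0.28],
  [0.01,0,0,-0.13,-0.28],
])

```text
time_s: 16.77
tcp_pos: [0.4391, 0.3408, 0.1527]
eef_rot: [-180.0, 0.0, -0.9]
contact_force: [-1.2, 0.6, -1.1]
gripper_width: 0.0259
```

```bash
python3 go.py .49 -.24 .15 -.8
```

```text
t 16.77 pos [0.4391 0.3408 0.1527] rot [-179.98    0.     -0.91] j6 31.1 w 0.0259 F [-1.2  0.6 -1.1]
delta dx 0.0600 dy 0.5799 dz 0.0027 roll -0.0019 (-0.1 deg) dist 0.583
```

Request:
step_arm([
  [0.01,0.03,0.308,0,0],
  [0.01,0.03,0.308,0,0],
  [0.01,0.03,0.308,0,0],
  [0.01,0.03,0.308,0,0],
  [0.01,0.03,0.308,0,0],
])

```text
time_s: 17.4
tcp_pos: [0.4644, 0.0305, 0.1525]
eef_rot: [180.0, 0.0, -1.0]
contact_force: [1.2, 1.1, -0.2]
gripper_width: 0.0258
```

Request:
step_arm([
  [0.01,0.03,0.272,0,0],
  [0.01,0.03,0.272,0,0],
  [0.01,0.03,0.272,0,0],
  [0.01,0.03,0.272,0,0],
  [0.01,0.03,0.272,0,0],
])

```text
time_s: 18.02
tcp_pos: [0.4902, -0.2429, 0.1518]
eef_rot: [180.0, 0.1, -1.2]
contact_force: [0.4, 1.6, -1.9]
gripper_width: 0.0257
```

```bash
python3 go.py .49 -.24 .028 -.8;python3 wh.py horn_dark pics/w7.png;
```

```text
t 18.02 pos [ 0.4902 -0.2429  0.1518] rot [ 1.80e+02  8.00e-02 -1.24e+00] j6 94.6 w 0.0257 F [ 0.4  1.6 -1.9]
delta dx -0.0003 dy -0.0029 dz 0.1238 roll -0.0076 (-0.4 deg) dist 0.003
horn_dark 0.88 [255. 230.] [ 0.495  -0.2433] [100.2  25.9 178.7] [50. 43. 37.] z [0.146 0.152]
```

View pics/w7.png

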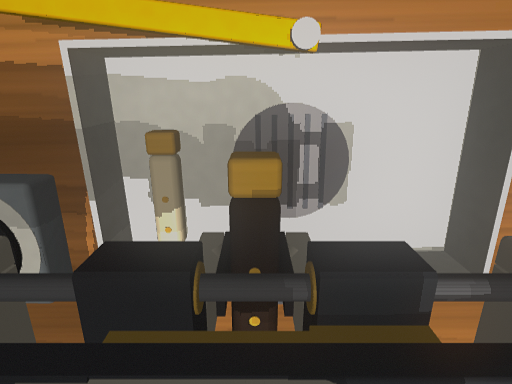

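Request:
step_arm([
  [0.01,0,-0.002,0.05,0],
  [0.01,0,-0.002,0.09,0],
  [0.01,0,-0.002,0.115,0],
  [0.01,0,-0.002,0.123,0],
  [0.01,0,-0.002,0.123,0],
])

```text
time_s: 18.75
tcp_pos: [0.4909, -0.2375, 0.0296]
eef_rot: [180.0, 0.0, -0.9]
contact_force: [-0.3, 0.3, -0.4]
gripper_width: 0.0255
```

Request:
step_arm([
  [0.04,0,0,0,0],
  [0.04,0,0,0,0],
  [0.04,0,0,-0.06,0],
  [0.04,0,0,-0.12,0],
  [0.06,0,0,-0.15,0],
])

```text
time_s: 19.38
tcp_pos: [0.4922, -0.2383, 0.184]
eef_rot: [179.9, -0.3, -0.8]
contact_force: [0.2, -0.7, -0.7]
gripper_width: 0.0456
```

```bash
python3 wh.py horn_dark pics/w8.png; python3 - <<'E'
from h import *
for n in ("scene","side"):
    c=capture(n)
    if n=="scene": cv2.imwrite("pics/s8.png",c["image"][:,:,::-1])
    for l in ["horn_dark","horn_amber","wood_red","bone_pale"]:
        for d in spotter.regions_of(n,l)[:6]:
            P,uv=pts(c,d["mask"])
            if len(P)<20: continue
            k=rect(P); col=np.median(c["image"][d["mask"]],axis=0)
            if abs(k[1]-109)<6 and col[2]<100: print(n,l,round(d["p"],2),uv.mean(0).round(),k[0].round(4),np.round(k[1:],1),col)
E
python3 go.py .604 .2335 .18 -11
```

```text
horn_dark 0.6 [253. 179.] [ 0.4922 -0.2379] [107.5  26.  178.7] [59. 55. 48.] z [0.022 0.028]
scene horn_dark 0.81 [210. 137.] [ 0.4949 -0.2322] [110.8  28.7 178.8] [43.  30.5 23. ]
scene horn_amber 0.73 [273. 262.] [0.6088 0.2366] [104.9  26.7 169.3] [191. 108.  28.]
scene wood_red 0.61 [304. 292.] [0.6013 0.3424] [108.1  25.9  11.3] [149.  54.  30.]
side horn_dark 0.49 [314. 151.] [ 0.4877 -0.2352] [106.9  29.7 179. ] [63. 54. 49.]
side horn_amber 0.64 [208. 237.] [0.6028 0.236 ] [111.2  26.9 169.2] [150.  96.  37.]
side wood_red 0.93 [187. 265.] [0.596  0.3417] [110.1  27.   10.3] [122.  53.  33.]
t 19.98 pos [ 0.4906 -0.2379  0.1789] rot [-1.7999e+02  7.0000e-02 -8.5000e-01] j6 94.4 w 0.0603 F [-0.2 -1.   0.5]
delta dx 0.1064 dy -0.4731 dz -0.0011 roll 0.1771 (10.1 deg) dist 0.485
```

View pics/s8.png

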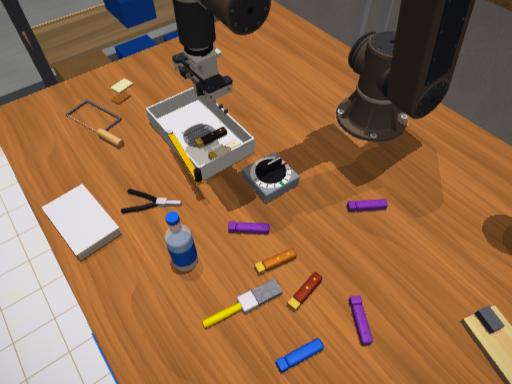

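Request:
step_arm([
  [0.06,0.066,-0.3,0,0],
  [0.06,0.066,-0.3,0,0],
  [0.06,0.066,-0.3,0,0],
  [0.06,0.066,-0.3,0,0],
  [0.06,0.066,-0.3,0,0],
])

```text
time_s: 20.6
tcp_pos: [0.5615, 0.0633, 0.1795]
eef_rot: [180.0, -0.0, -0.8]
contact_force: [1.4, -0.3, -0.4]
gripper_width: 0.06
```

Request:
step_arm([
  [0.06,0.04,-0.173,0,0.177],
  [0.06,0.04,-0.173,0,0.177],
  [0.06,0.04,-0.173,0,0.177],
  [0.06,0.04,-0.173,0,0.177],
  [0.06,0.04,-0.173,0,0.177],
])

```text
time_s: 21.22
tcp_pos: [0.6034, 0.2334, 0.1788]
eef_rot: [179.9, 0.1, -11.0]
contact_force: [-0.5, -0.8, 0.0]
gripper_width: 0.0601
```

```bash
python3 wh.py horn_amber pics/w9.png; python3 go.py .604 .2335 .022 -11
```

```text
horn_amber 0.88 [376. 158.] [0.5997 0.1131] [109.2  25.8 138.9] [157.  75. 183.] z [0.01  0.023]
horn_amber 0.73 [ 22. 119.] [0.7044 0.4425] [109.7  26.9 169.9] [ 54.  96. 199.] z [0.006 0.023]
horn_amber 0.66 [ 23. 252.] [0.613  0.3983] [234.8  17.5 111.7] [83. 40. 90.] z [0.004 0.023]
horn_amber 0.61 [254. 176.] [0.6045 0.234 ] [109.1  26.  169.4] [126.   79.5  25. ] z [0.016 0.023]
horn_amber 0.59 [184.  85.] [0.7071 0.2798] [135.9  42.1 171.4] [164. 157. 111.] z [0.015 0.021]
t 21.32 pos [0.6035 0.2324 0.1794] rot [ 1.7997e+02  3.0000e-02 -1.1040e+01] j6 40.7 w 0.0599 F [ 1.8  0.4 -0.6]
delta dx 0.0003 dy -0.0012 dz 0.1574 roll -0.0006 (-0.0 deg) dist 0.001
```

View pics/w9.png

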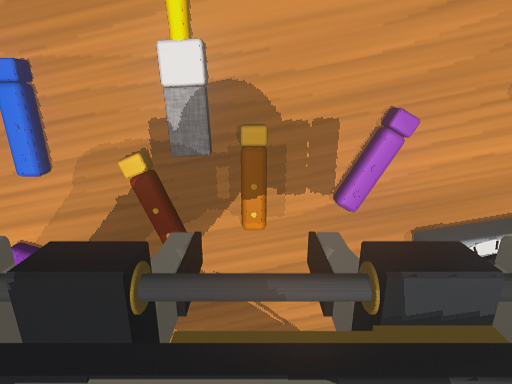

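Request:
step_arm([
  [0.042,0.001,-0.001,0.06,0],
  [0.042,0.001,-0.001,0.11,0],
  [0.042,0.001,-0.001,0.15,0],
  [0.042,0.001,-0.001,0.157,0],
  [0.042,0.001,-0.001,0.157,0],
])

```text
time_s: 21.95
tcp_pos: [0.6056, 0.2338, 0.0235]
eef_rot: [-180.0, -0.0, -11.0]
contact_force: [0.4, 0.8, -0.2]
gripper_width: 0.0422
```

Request:
step_arm([
  [0.03,0,0,0,0],
  [0.015,0,0,0,0],
  [0.01,0,0,0,0],
  [0.01,0,0,0,0],
], newtons=25)

```text
time_s: 22.45
tcp_pos: [0.6057, 0.2347, 0.0243]
eef_rot: [-179.9, -0.1, -11.0]
contact_force: [-1.3, -1.1, 7.7]
gripper_width: 0.0259
```

Request:
step_arm([
  [0.01,0,0,-0.06,0],
  [0.01,0,0,-0.12,0],
  [0.01,0,0,-0.13,-0.1],
  [0.01,0,0,-0.13,-0.177],
  [0.01,0,0,-0.13,-0.177],
])

```text
time_s: 23.08
tcp_pos: [0.6048, 0.2343, 0.1531]
eef_rot: [-180.0, -0.0, -0.9]
contact_force: [-0.8, -0.2, -0.4]
gripper_width: 0.0258
```

```bash
python3 go.py .49 -.314 .15 -.8
```

```text
t 23.07 pos [0.6048 0.2343 0.1531] rot [-1.7996e+02 -3.0000e-02 -8.8000e-01] j6 50.8 w 0.0258 F [-0.8 -0.2 -0.4]
delta dx -0.1064 dy 0.5500 dz 0.0031 roll -0.0013 (-0.1 deg) dist 0.560
```

Request:
step_arm([
  [0.01,-0.06,0.305,0,0],
  [0.01,-0.06,0.305,0,0],
  [0.01,-0.06,0.305,0,0],
  [0.01,-0.06,0.305,0,0],
  [0.01,-0.06,0.305,0,0],
])

```text
time_s: 23.7
tcp_pos: [0.5396, -0.0716, 0.1526]
eef_rot: [180.0, -0.0, -0.9]
contact_force: [1.4, -0.1, -0.5]
gripper_width: 0.0258
```

Request:
step_arm([
  [0.01,-0.046,0.245,0,0],
  [0.01,-0.046,0.245,0,0],
  [0.01,-0.046,0.245,0,0],
  [0.01,-0.046,0.245,0,0],
  [0.01,-0.046,0.245,0,0],
])

```text
time_s: 24.32
tcp_pos: [0.4892, -0.3177, 0.152]
eef_rot: [180.0, 0.1, -1.3]
contact_force: [0.4, 0.9, -0.8]
gripper_width: 0.0256
```

```bash
python3 go.py .49 -.314 .03 -.8;python3 wh.py horn_amber pics/w10.png;
```

```text
t 24.32 pos [ 0.4892 -0.3177  0.152 ] rot [ 1.80e+02  7.00e-02 -1.26e+00] j6 102.5 w 0.0256 F [ 0.4  0.9 -0.8]
delta dx 0.0007 dy -0.0038 dz 0.1220 roll -0.0081 (-0.5 deg) dist 0.004
horn_amber 0.63 [254. 231.] [ 0.4924 -0.3179] [100.8  26.1 178.7] [104.  66.  35.] z [0.144 0.15 ]
```

View pics/w10.png

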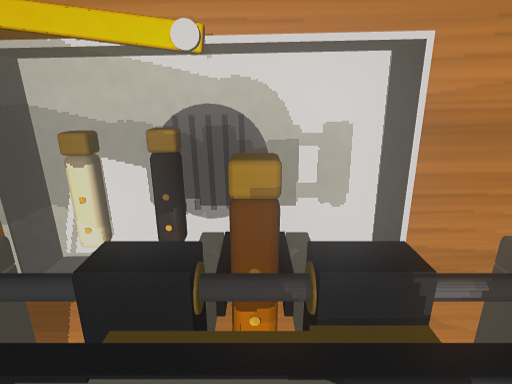

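Request:
step_arm([
  [0.01,0.001,0,0.05,0],
  [0.01,0.001,0,0.09,0],
  [0.01,0.001,0,0.115,0],
  [0.01,0.001,0,0.122,0],
  [0.01,0.001,0,0.122,0],
])

```text
time_s: 25.05
tcp_pos: [0.4925, -0.3133, 0.0309]
eef_rot: [180.0, 0.0, -0.8]
contact_force: [0.6, -0.1, -0.7]
gripper_width: 0.0258
```

Request:
step_arm([
  [0.04,0,0,0,0],
  [0.04,0,0,0,0],
  [0.04,0,0,-0.06,0],
  [0.04,0,0,-0.12,0],
  [0.06,0,0,-0.15,0],
])

```text
time_s: 25.68
tcp_pos: [0.4931, -0.3147, 0.185]
eef_rot: [179.9, -0.3, -0.8]
contact_force: [-0.4, -0.7, -0.5]
gripper_width: 0.0455
```

```bash
python3 wh.py horn_amber pics/w11.png; python3 - <<'E'
from h import *
for n in ("scene","side"):
    c=capture(n)
    for l in ["wood_red"]:
        for d in spotter.regions_of(n,l)[:6]:
            P,uv=pts(c,d["mask"])
            if len(P)<20: continue
            k=rect(P); col=np.median(c["image"][d["mask"]],axis=0)
            if abs(k[1]-109)<6 and col[2]<100: print(n,l,round(d["p"],2),uv.mean(0).round(),k[0].round(4),np.round(k[1:],1),col)
E
python3 go.py .5975 .339 .18 10.8
```

```text
horn_amber 0.71 [253. 180.] [ 0.4922 -0.3136] [108.   25.8 179.2] [103.  76.  45.] z [0.023 0.028]
side wood_red 0.75 [187. 266.] [0.597  0.3414] [109.7  25.6  10.7] [125.  53.  33.]
t 25.98 pos [ 0.4912 -0.3139  0.1798] rot [-1.7997e+02  6.0000e-02 -8.6000e-01] j6 102.5 w 0.0595 F [-0.2  0.4 -0.1]
delta dx 0.0964 dy -0.6544 dz -0.0002 roll -0.2036 (-11.7 deg) dist 0.661
```

Request:
step_arm([
  [0.06,0.045,-0.309,0,0],
  [0.06,0.045,-0.309,0,0],
  [0.06,0.045,-0.309,0,0],
  [0.06,0.045,-0.309,0,0],
  [0.06,0.045,-0.309,0,0],
])

```text
time_s: 26.6
tcp_pos: [0.5409, -0.004, 0.1795]
eef_rot: [180.0, 0.1, -0.9]
contact_force: [1.2, 0.1, -0.6]
gripper_width: 0.0603
```

Request:
step_arm([
  [0.06,0.05,-0.305,0,0],
  [0.06,0.05,-0.305,0,0],
  [0.06,0.05,-0.305,0,0],
  [0.06,0.05,-0.305,0,0],
  [0.06,0.05,-0.305,0,0],
])

```text
time_s: 27.22
tcp_pos: [0.5955, 0.3002, 0.1789]
eef_rot: [179.9, 0.1, -0.8]
contact_force: [1.0, 0.2, -0.5]
gripper_width: 0.0601
```

Request:
step_arm([
  [0.06,0.001,-0.042,0,-0.203],
  [0.06,0.001,-0.042,0,-0.203],
  [0.06,0.001,-0.042,0,-0.203],
])

```text
time_s: 27.6
tcp_pos: [0.5969, 0.3399, 0.1789]
eef_rot: [179.9, 0.1, 10.7]
contact_force: [-0.4, -0.8, -0.5]
gripper_width: 0.0603
```

```bash
python3 wh.py wood_red pics/w12.png; python3 go.py .597 .338 .022 10.8
```

```text
wood_red 0.92 [254. 175.] [0.599  0.3402] [107.9  25.9  10.3] [119.  56.  29.] z [0.019 0.023]
t 27.7 pos [0.5974 0.3392 0.18  ] rot [1.7996e+02 6.0000e-02 1.0670e+01] j6 54.9 w 0.0601 F [-0.9  0.2  0.1]
delta dx -0.0006 dy 0.0011 dz 0.1580 roll -0.0023 (-0.1 deg) dist 0.001
```

View pics/w12.png

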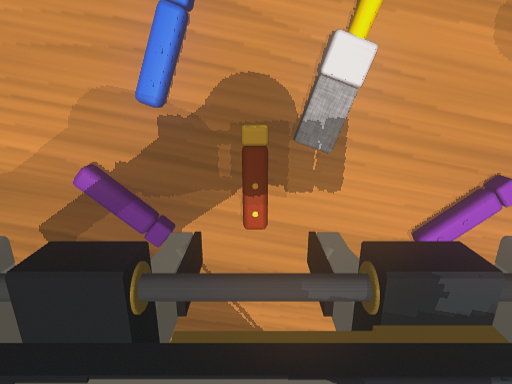

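Request:
step_arm([
  [0.042,0.001,0,0.06,0],
  [0.042,0.001,0,0.11,0],
  [0.042,0.001,0,0.15,0],
  [0.042,0.001,0,0.158,0],
  [0.042,0.001,0,0.158,0],
])

```text
time_s: 28.32
tcp_pos: [0.5991, 0.3402, 0.0234]
eef_rot: [180.0, -0.0, 10.7]
contact_force: [0.6, -0.2, 0.2]
gripper_width: 0.0421
```

Request:
step_arm([
  [0.03,0,0,0,0],
  [0.015,0,0,0,0],
  [0.01,0,0,0,0],
  [0.01,0,0,0,0],
], newtons=25)

```text
time_s: 28.82
tcp_pos: [0.5992, 0.3411, 0.0244]
eef_rot: [-180.0, -0.1, 10.8]
contact_force: [-1.4, -0.5, 7.1]
gripper_width: 0.0259
```

Request:
step_arm([
  [0.01,0,0,-0.06,0],
  [0.01,0,0,-0.12,0],
  [0.01,0,0,-0.13,0.1],
  [0.01,0,0,-0.13,0.2],
  [0.01,0,0,-0.13,0.2],
])

```text
time_s: 29.45
tcp_pos: [0.5983, 0.3406, 0.153]
eef_rot: [-180.0, -0.0, -0.6]
contact_force: [0.5, 0.3, -1.8]
gripper_width: 0.0256
```

```bash
python3 go.py .49 -.389 .15 -.8
```

```text
t 29.45 pos [0.5983 0.3406 0.153 ] rot [-1.7997e+02 -1.0000e-02 -6.4000e-01] j6 43.5 w 0.0256 F [ 0.5  0.3 -1.8]
delta dx -0.1001 dy 0.7307 dz 0.0030 roll 0.0027 (0.2 deg) dist 0.738
```

Request:
step_arm([
  [0.01,-0.042,0.305,0,0],
  [0.01,-0.042,0.305,0,0],
  [0.01,-0.042,0.305,0,0],
  [0.01,-0.042,0.305,0,0],
  [0.01,-0.042,0.305,0,0],
])

```text
time_s: 30.08
tcp_pos: [0.5522, 0.0342, 0.1526]
eef_rot: [180.0, 0.0, -0.5]
contact_force: [0.9, -0.4, -1.2]
gripper_width: 0.0259
```

Request:
step_arm([
  [0.01,-0.042,0.305,0,0],
  [0.01,-0.042,0.305,0,0],
  [0.01,-0.042,0.305,0,0],
  [0.01,-0.042,0.305,0,0],
  [0.01,-0.042,0.305,0,0],
])

```text
time_s: 30.7
tcp_pos: [0.5067, -0.2704, 0.1525]
eef_rot: [180.0, -0.0, -0.5]
contact_force: [1.1, 0.2, -0.6]
gripper_width: 0.0258
```

Request:
step_arm([
  [0.01,-0.016,0.119,0,0],
  [0.01,-0.016,0.119,0,0],
  [0.01,-0.016,0.119,0,0],
  [0.01,-0.016,0.119,0,0],
])

```text
time_s: 31.2
tcp_pos: [0.4894, -0.3872, 0.152]
eef_rot: [-180.0, 0.1, -0.7]
contact_force: [-0.8, 0.7, -1.3]
gripper_width: 0.0258
```

```bash
python3 go.py .49 -.389 .03 -.8;python3 wh.py wood_red pics/w13.png;
```

```text
t 31.2 pos [ 0.4894 -0.3872  0.152 ] rot [-1.7996e+02  5.0000e-02 -6.5000e-01] j6 109.8 w 0.0258 F [-0.8  0.7 -1.3]
delta dx 0.0006 dy 0.0018 dz 0.1220 roll 0.0026 (0.1 deg) dist 0.002
wood_red 0.84 [254. 230.] [ 0.4932 -0.3874] [ 99.6  25.9 179.4] [94. 53. 44.] z [0.145 0.15 ]
```

View pics/w13.png

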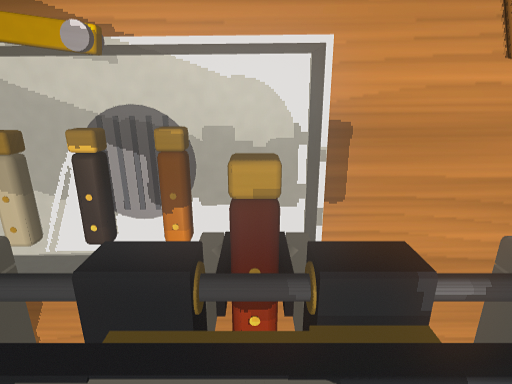

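Request:
step_arm([
  [0.01,0.001,0,0.05,0],
  [0.01,0.001,0,0.09,0],
  [0.01,0.001,0,0.115,0],
  [0.01,0.001,0,0.122,0],
  [0.01,0.001,0,0.122,0],
])

```text
time_s: 31.92
tcp_pos: [0.4917, -0.3865, 0.0312]
eef_rot: [180.0, -0.0, -0.6]
contact_force: [0.4, 0.2, -0.2]
gripper_width: 0.0256
```

Request:
step_arm([
  [0.037,0,0,0,0],
  [0.037,0,0,0,0],
  [0.037,0,0,-0.06,0],
  [0.037,0,0,-0.12,0],
  [0.06,0,0,-0.15,0],
])

```text
time_s: 32.55
tcp_pos: [0.4922, -0.3881, 0.1852]
eef_rot: [179.8, -0.3, -0.7]
contact_force: [0.7, 0.2, -0.4]
gripper_width: 0.0427
```

```bash
for l in wood_red horn_amber horn_dark bone_pale; do python3 wh.py $l pics/w14.png; done; python3 go.py .638 -.07 .2 0;  python3 - <<'E'
from h import *
for n in ("wrist","scene","side"):
  c=capture(n)
  cv2.imwrite(f"pics/{n}14.png",c["image"][:,:,::-1])
  for l in ["keeper_hinge","keeper_grip"]:
    print(n,l,[(round(d["p"],2),np.round(d["location"],4).tolist()) for d in spotter.tip_of(n,l)[:2]])
E
```

```text
wood_red 0.77 [253. 179.] [ 0.4913 -0.3869] [108.1  26.  179.5] [109.  64.  54.] z [0.022 0.028]
horn_amber 0.69 [181. 179.] [ 0.4922 -0.3138] [108.   26.3 179.2] [108.  74.  46.] z [0.015 0.028]
horn_dark 0.58 [107. 178.] [ 0.4918 -0.2388] [108.2  26.  179.3] [66. 58. 51.] z [0.014 0.028]
bone_pale 0.84 [ 33. 179.] [ 0.491  -0.1637] [1.078e+02 2.650e+01 1.000e-01] [128. 112.  88.] z [0.011 0.028]
t 32.95 pos [ 0.4903 -0.387   0.1794] rot [-1.7995e+02  1.1000e-01 -6.8000e-01] j6 109.7 w 0.0594 F [-0.1  0.1  0. ]
delta dx 0.1439 dy -0.3187 dz -0.0206 roll -0.0118 (-0.7 deg) dist 0.350
wrist keeper_hinge [(0.71, [0.4909, -0.3165, 0.0191]), (0.7, [0.6111, -0.277, 0.0651])]
wrist keeper_grip []
scene keeper_hinge [(0.69, [0.6071, -0.2735, 0.0661])]
scene keeper_grip [(0.77, [0.6403, -0.0648, 0.0966])]
side keeper_hinge [(0.57, [0.605, -0.2766, 0.0635]), (0.56, [0.4903, -0.2374, 0.0177])]
side keeper_grip [(0.65, [0.6415, -0.0699, 0.0973])]
```

View pics/scene14.png

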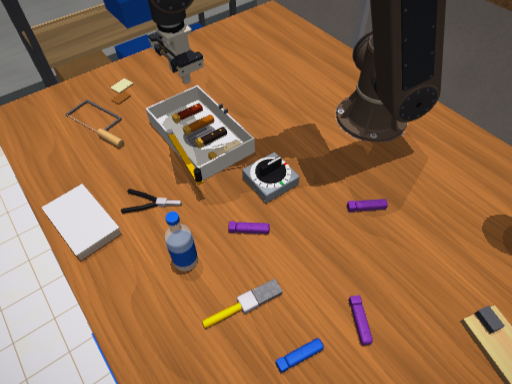

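View pics/side14.png

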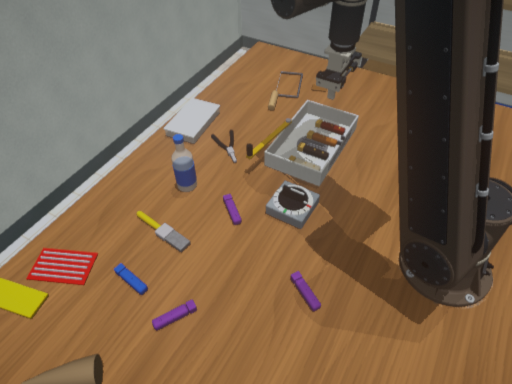

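Request:
step_arm([
  [0.06,0.125,-0.275,-0.03,0.18],
  [0.06,0.125,-0.275,-0.03,0.36],
  [0.06,0.125,-0.275,-0.03,0.54],
  [0.06,0.125,-0.275,-0.03,0.72],
  [0.06,0.125,-0.275,-0.03,0.84],
])

```text
time_s: 34.02
tcp_pos: [0.619, -0.1135, 0.2109]
eef_rot: [-180.0, -0.0, -49.1]
contact_force: [1.5, -0.9, 0.3]
gripper_width: 0.0599
```

```bash
python3 go.py .638 -.07 .2 -49
```

```text
t 34.02 pos [ 0.619  -0.1135  0.2109] rot [-1.7998e+02 -2.0000e-02 -4.9100e+01] j6 33.5 w 0.0599 F [ 1.5 -0.9  0.3]
delta dx -0.0205 dy -0.0428 dz 0.0109 roll -0.0017 (-0.1 deg) dist 0.047
```

Request:
step_arm([
  [0.06,-0.02,-0.043,0.01,0],
  [0.06,-0.02,-0.043,0.01,0],
  [0.06,-0.02,-0.043,0.01,0],
])

```text
time_s: 34.4
tcp_pos: [0.6375, -0.0718, 0.2002]
eef_rot: [180.0, 0.0, -48.8]
contact_force: [0.9, -0.4, 0.2]
gripper_width: 0.0601
```

```bash
python3 - <<'E'
from h import *
c=capture("wrist"); cv2.imwrite("pics/w15.png",c["image"][:,:,::-1])
P,_=pts(c,np.ones((384,512),bool)); v,u=np.nonzero(c["z_map"]>0); H=cv2.cvtColor(c["image"],cv2.COLOR_RGB2HSV)[v,u]
m=(np.hypot(P[:,0]-.639,P[:,1]+.069)<.035)&(P[:,2]>.108)&(P[:,2]<.12)
print("griptop",m.sum(),rect(P[m],0),cv2.minEnclosingCircle((P[m][:,:2]*1000).astype(np.float32)),np.median(P[m][:,2]))
m=(P[:,2]>.066)&(P[:,2]<.08)&(H[:,0]>20)&(H[:,0]<33)&(H[:,1]>150)
print("bar",m.sum(),rect(P[m],0),np.median(P[m][:,2]))
for l in ["keeper_hinge","keeper_grip"]:
    print(l,[(round(d["p"],2),np.round(d["location"],4).tolist()) for d in spotter.tip_of("wrist",l)[:2]])
E
python3 go.py .639 -.07 .097 -49
```

```text
griptop 493 (array([ 0.63846765, -0.06471549]), 18.655364990234375, 18.303300857543945, 131.40666961669922) ((638.1001586914062, -64.4920425415039), 9.930118560791016) 0.11382705760137524
bar 5292 (array([ 0.62357526, -0.17071786]), 233.1920928955078, 17.955446243286133, 82.09556579589844) 0.07395954673464455
keeper_hinge [(0.86, [0.6101, -0.279, 0.0647])]
keeper_grip [(0.93, [0.6384, -0.0646, 0.0955])]
t 34.55 pos [ 0.6374 -0.0729  0.2007] rot [-1.7998e+02 -1.0000e-02 -4.8870e+01] j6 30.3 w 0.0597 F [0.2 0.  0.6]
delta dx -0.0011 dy -0.0032 dz 0.1037 roll 0.0022 (0.1 deg) dist 0.003
```

View pics/w15.png

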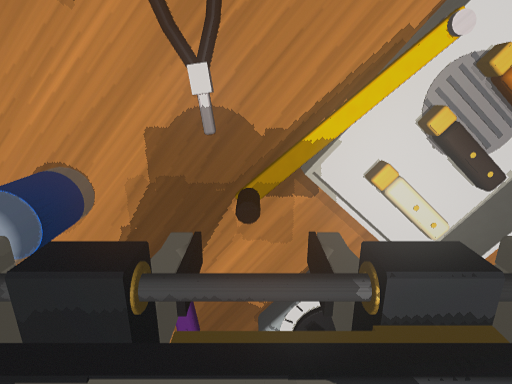

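Request:
step_arm([
  [0.06,-0.006,-0.006,0,0],
  [0.06,-0.006,-0.006,0.06,0],
  [0.06,-0.006,-0.006,0.095,0],
  [0.06,-0.006,-0.006,0.103,0],
  [0.06,-0.006,-0.006,0.103,0],
])

```text
time_s: 35.17
tcp_pos: [0.6387, -0.0636, 0.098]
eef_rot: [-180.0, -0.0, -48.8]
contact_force: [0.2, -0.2, 0.5]
gripper_width: 0.0598
```

Request:
step_arm([
  [0.03,0,0,0,0],
  [0.015,0,0,0,0],
  [0.01,0,0,0,0],
  [0.01,0,0,0,0],
], newtons=15)

```text
time_s: 35.67
tcp_pos: [0.6383, -0.0635, 0.0978]
eef_rot: [-180.0, -0.0, -48.8]
contact_force: [-0.2, -0.4, 0.4]
gripper_width: 0.0255
```

```bash
cat > arc.py <<'E'
from h import *
import sys
s=r.get_state();p=s["tcp_pos"];h=np.array([.6088,-.2776]);ps=np.radians(s["eef_rot"][2])
X=np.array([np.cos(ps),np.sin(ps)]);Y=np.array([np.sin(ps),-np.cos(ps)])
a0=np.degrees(np.arctan2(*(p[:2]-h)[::-1]));print("angle",a0,"R",np.hypot(*(p[:2]-h)),p.round(4),s["contact_force"].round(1),s["gripper_width"])
for i in range(1,6):
    a=np.radians(min(a0+float(sys.argv[1])*i,float(sys.argv[2]))%360); q=h+.215*np.array([np.cos(a),np.sin(a)])-p[:2]
    print([round(float(q@X),3),round(float(q@Y),3)],np.degrees(a).round(1))
E
python3 arc.py 8 180
```

```text
angle 82.15836090119463 R 0.21616638545261488 [ 0.6383 -0.0635  0.0978] [-0.2 -0.4  0.4] 0.025539859114777682
[-0.02, 0.022] 90.2
[-0.039, 0.046] 98.2
[-0.053, 0.072] 106.2
[-0.064, 0.1] 114.2
[-0.071, 0.129] 122.2
```

Finger still closing; let it finish first, then swing.

Request:
step_arm([
  [0.01,0,0,0,0],
  [0.01,0,0,0,0],
])

```text
time_s: 35.92
tcp_pos: [0.6381, -0.0637, 0.0976]
eef_rot: [180.0, -0.0, -48.8]
contact_force: [-1.4, -2.5, 1.9]
gripper_width: 0.0198
```

Request:
step_arm([
  [0.01,-0.02,0.022,0,0],
  [0.01,-0.039,0.046,0,0],
  [0.01,-0.053,0.072,0,0],
  [0.01,-0.064,0.1,0,0],
  [0.01,-0.071,0.129,0,0],
])

```text
time_s: 36.55
tcp_pos: [0.4939, -0.094, 0.0975]
eef_rot: [-179.9, 0.0, -48.7]
contact_force: [0.7, 3.2, 1.2]
gripper_width: 0.0195
```

```bash
python3 arc.py 8 180
```

```text
angle 122.03955157420643 R 0.21662018406341818 [ 0.4939 -0.094   0.0975] [0.7 3.2 1.2] 0.019517685805635693
[-0.001, 0.03] 130.0
[0.0, 0.06] 138.0
[0.006, 0.09] 146.0
[0.016, 0.118] 154.0
[0.029, 0.145] 162.0
```

Request:
step_arm([
  [0.01,-0.001,0.03,0,0],
  [0.01,0,0.06,0,0],
  [0.01,0.006,0.09,0,0],
  [0.01,0.016,0.118,0,0],
  [0.01,0.029,0.145,0,0],
])

```text
time_s: 37.17
tcp_pos: [0.4044, -0.2127, 0.0977]
eef_rot: [-179.9, -0.0, -48.8]
contact_force: [3.9, 1.3, -1.4]
gripper_width: 0.0197
```

```bash
python3 arc.py 4 181
```

```text
angle 162.3777974452011 R 0.21448589186785927 [ 0.4044 -0.2127  0.0977] [ 3.9  1.3 -1.4] 0.01970545130742601
[0.008, 0.013] 166.4
[0.017, 0.025] 170.4
[0.027, 0.036] 174.4
[0.037, 0.047] 178.4
[0.045, 0.053] 181.0
```

Request:
step_arm([
  [0.01,0.008,0.013,0,0],
  [0.01,0.017,0.025,0,0],
  [0.01,0.027,0.036,0,0],
  [0.01,0.037,0.047,0,0],
  [0.01,0.045,0.053,0,0],
])

```text
time_s: 37.8
tcp_pos: [0.3948, -0.2803, 0.0972]
eef_rot: [-179.8, 0.1, -48.9]
contact_force: [7.7, 37.7, 10.6]
gripper_width: 0.0209
```

```bash
python3 arc.py 1 182; python3 - <<'E'
from h import *
c=capture("scene"); cv2.imwrite("pics/s16.png",cv2.resize(c["image"][70:220,110:310,::-1],None,fx=4,fy=4,interpolation=cv2.INTER_CUBIC))
P,_=pts(c,np.ones((384,512),bool)); v,u=np.nonzero(c["z_map"]>0); H=cv2.cvtColor(c["image"],cv2.COLOR_RGB2HSV)[v,u]
m=(P[:,2]>.064)&(P[:,2]<.08)&(H[:,0]>20)&(H[:,0]<33)&(H[:,1]>150)
print("bar",m.sum(),rect(P[m],0))
E
```

```text
angle -179.28084315060948 R 0.21400827969249542 [ 0.3948 -0.2803  0.0972] [ 7.7 37.7 10.6] 0.020918382967440266
[0.002, 0.003] 181.7
[0.005, 0.006] 182.7
[0.008, 0.008] 183.7
[0.011, 0.01] 184.7
[0.014, 0.012] 185.7
bar 281 (array([ 0.50402527, -0.27409482]), 230.87631225585938, 24.11705780029297, 0.03207162767648697)
```

View pics/s16.png

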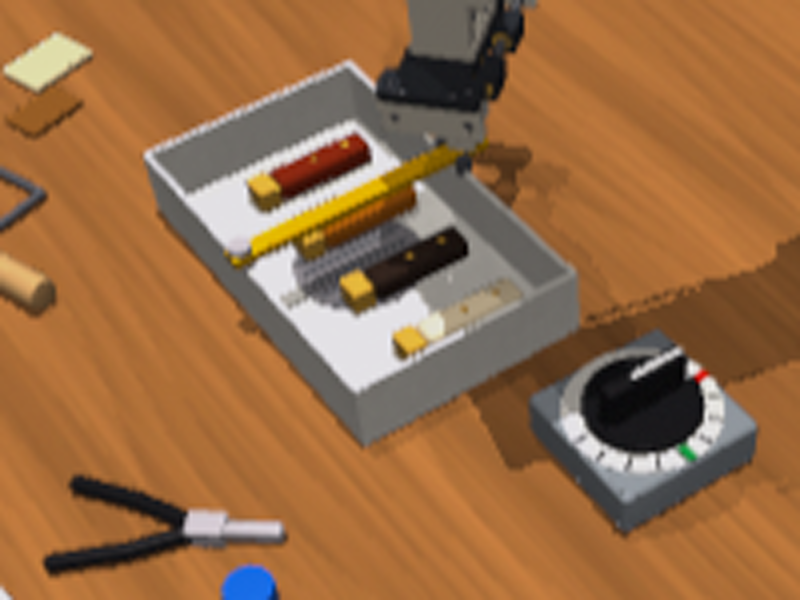

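Request:
step_arm([
  [0.03,0,0,0,0],
  [0.05,0,0,0,0],
  [0.06,0,0,0,0],
  [0.06,0,0,-0.06,0],
  [0.06,0,0,-0.1,0],
])

```text
time_s: 38.48
tcp_pos: [0.3941, -0.2815, 0.1992]
eef_rot: [180.0, -0.0, -48.8]
contact_force: [0.1, 0.0, 0.2]
gripper_width: 0.0589
```

```bash
cat > kp.py <<'E'
from h import *
import sys
for n in("scene","side","wrist"):
    c=capture(n)
    P,_=pts(c,np.ones((384,512),bool)); v,u=np.nonzero(c["z_map"]>0); H=cv2.cvtColor(c["image"],cv2.COLOR_RGB2HSV)[v,u]
    m=(P[:,2]>.064)&(P[:,2]<.08)&(H[:,0]>18)&(H[:,0]<35)&(H[:,1]>130)&(abs(P[:,1]+.277)<.06)
    if m.sum()<30: continue
    Q=P[m]; d=cv2.fitLine((Q[:,:2]*1000).astype(np.float32),cv2.DIST_HUBER,0,.01,.01).ravel()
    rm=(abs(P[:,0]-.51)<.14)&(abs(P[:,1]+.274)<.2)&(P[:,2]>.052)&(P[:,2]<.0625)
    print(n,"bar",m.sum(),rect(Q,0),"line ang",np.degrees(np.arctan(d[1]/d[0])).round(2),"rim",rect(P[rm],0))
    print([ (round(x["p"],2),np.round(x["location"],4).tolist()) for x in spotter.tip_of(n,"keeper_grip")[:1]])
    cv2.imwrite(f"pics/{sys.argv[1]}_{n}.png",c["image"][:,:,::-1])
E
python3 kp.py k17; python3 go.py .446 .0125 .2 -2
```

```text
scene bar 337 (array([ 0.50406769, -0.27386484]), 232.4591064453125, 23.026012420654297, 0.10081017762422562) line ang -0.16 rim (array([ 0.51507379, -0.27450159]), 335.3164367675781, 208.7291259765625, 90.00629306724295)
[(0.71, [0.3927, -0.2764, 0.0974])]
side bar 247 (array([ 0.49814948, -0.27278967]), 232.4713592529297, 23.72319984436035, 179.28633880615234) line ang -0.68 rim (array([ 0.50889398, -0.27465411]), 336.8972473144531, 204.3421173095703, 89.21977996826172)
[(0.76, [0.3962, -0.2803, 0.095])]
wrist bar 5758 (array([ 0.50047913, -0.27688812]), 233.05282592773438, 18.660667419433594, 179.93901824951172) line ang -0.07 rim (array([ 0.50978415, -0.27638361]), 330.1138000488281, 204.1447296142578, 90.35866153240204)
[(0.82, [0.3939, -0.2727, 0.0958])]
t 38.77 pos [ 0.3933 -0.2809  0.1964] rot [ 1.7995e+02  9.0000e-02 -4.8830e+01] j6 53.4 w 0.0597 F [ 0.1 -0.5  0.2]
delta dx -0.1861 dy -0.2329 dz -0.0036 roll -0.8173 (-46.8 deg) dist 0.298
```

View pics/k17_wrist.png

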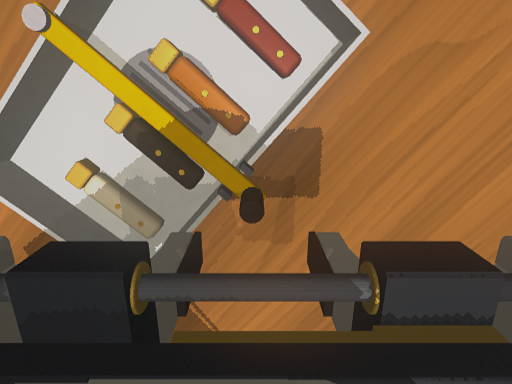

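Request:
step_arm([
  [0.06,-0.186,-0.231,0,-0.18],
  [0.06,-0.186,-0.231,0,-0.36],
  [0.06,-0.186,-0.231,0,-0.54],
  [0.05,-0.186,-0.231,0,-0.72],
  [0.05,-0.186,-0.231,0,-0.826],
])

```text
time_s: 39.4
tcp_pos: [0.4449, 0.0131, 0.1963]
eef_rot: [180.0, 0.1, -1.1]
contact_force: [1.0, -0.8, -0.1]
gripper_width: 0.0512
```

Request:
step_arm([
  [0.05,0,0,0,0],
  [0.05,0,0,0,0],
])

```text
time_s: 39.65
tcp_pos: [0.4447, 0.0108, 0.1963]
eef_rot: [179.9, 0.1, -1.5]
contact_force: [-0.3, -1.3, -0.2]
gripper_width: 0.05
```

```bash
python3 wd.py pics/w18.png; python3 go.py .4462 .0125 .0735 -1.5
```

```text
bar (array([0.44684711, 0.01229433]), 69.01592254638672, 13.562562942504883, 178.77703094482422)
top (array([0.44717773, 0.01198187]), 122.28264617919922, 120.08840942382812, 88.4839859008789)
red 45 [0.3909 0.0137 0.0415] ang 178.3 rad 0.0563
green 108 [0.4472 0.0644 0.0419] ang 89.9 rad 0.0525
white 59 [0.4197 0.0081 0.0494] ang -172.0 rad 0.0278
t 39.7 pos [0.4448 0.0104 0.1965] rot [ 1.7995e+02  1.1000e-01 -1.5300e+00] j6 61.6 w 0.05 F [-0.2  0.2  0.5]
delta dx 0.0014 dy -0.0022 dz 0.1230 roll -0.0006 (-0.0 deg) dist 0.003
```

View pics/w18.png

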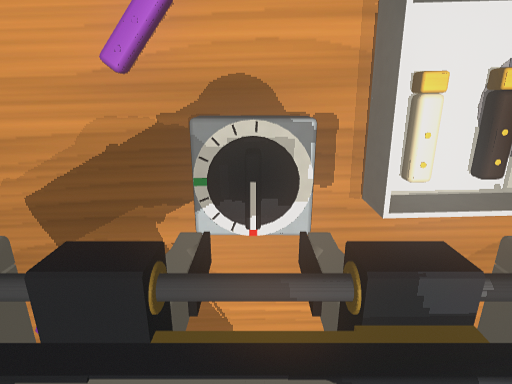

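Request:
step_arm([
  [0.045,0.002,-0.002,0.05,0],
  [0.04,0.002,-0.002,0.1,0],
  [0.04,0.002,-0.002,0.123,0],
  [0.04,0.002,-0.002,0.123,0],
], newtons=15)

```text
time_s: 40.2
tcp_pos: [0.4459, 0.0111, 0.0728]
eef_rot: [179.9, 0.2, -1.6]
contact_force: [-0.4, 0.2, -0.1]
gripper_width: 0.0401
```

Request:
step_arm([
  [0.02,0,0,0,0],
  [0.01,0,0,0,0],
  [0.005,0,0,0,0],
  [0.005,0,0,0,0],
  [0.005,0,0,0,0],
])

```text
time_s: 40.83
tcp_pos: [0.4479, 0.0124, 0.0753]
eef_rot: [180.0, -0.1, -1.4]
contact_force: [1.6, -6.6, 5.3]
gripper_width: 0.014
```

Request:
step_arm([
  [0.005,0,0,0,0.15],
  [0.005,0,0,0,0.3],
  [0.005,0,0,0,0.45],
  [0.005,0,0,0,0.6],
  [0.005,0,0,0,0.75],
])

```text
time_s: 41.45
tcp_pos: [0.4474, 0.0114, 0.0753]
eef_rot: [179.9, -0.1, -44.7]
contact_force: [1.4, -13.3, 6.3]
gripper_width: 0.0141
```

Request:
step_arm([
  [0.005,0,0,0,0.15],
  [0.005,0,0,0,0.3],
  [0.005,0,0,0,0.45],
  [0.005,0,0,0,0.6],
  [0.005,0,0,0,0.7],
])

```text
time_s: 42.08
tcp_pos: [0.4465, 0.0109, 0.0752]
eef_rot: [179.9, -0.2, -84.8]
contact_force: [-2.2, -13.4, 11.6]
gripper_width: 0.0141
```

```bash
python3 go.py .4462 .0125 .0735 -90.5
```

```text
t 42.08 pos [0.4465 0.0109 0.0752] rot [ 1.7989e+02 -1.6000e-01 -8.4750e+01] j6 -21.8 w 0.0141 F [ -2.2 -13.4  11.6]
delta dx -0.0016 dy 0.0001 dz 0.0017 roll 0.1003 (5.7 deg) dist 0.002
```

Request:
step_arm([
  [0.005,0,0,0,0.05],
  [0.005,0,0,0,0.1],
  [0.005,0,0,0,0.1],
])

```text
time_s: 42.45
tcp_pos: [0.4464, 0.0109, 0.0752]
eef_rot: [179.9, -0.2, -90.3]
contact_force: [-2.7, -12.9, 10.5]
gripper_width: 0.0136
```

Request:
step_arm([
  [0.05,0,0,0,0],
  [0.05,0,0,0,0],
  [0.05,0,0,-0.06,0],
  [0.05,0,0,-0.12,0],
  [0.05,0,0,-0.13,0],
])

```text
time_s: 43.08
tcp_pos: [0.4497, 0.014, 0.2087]
eef_rot: [-179.6, 0.2, -90.2]
contact_force: [0.5, 0.0, -1.1]
gripper_width: 0.0494
```

```bash
python3 go.py .4462 .0125 .2 -90.5; python3 wd.py pics/w19.png; python3 dial.py; python3 - <<'E'
from h import *
c=capture("wrist"); crop(c,255,180,70,"pics/w19c.png",5)
c=capture("scene"); cv2.imwrite("pics/s19.png",c["image"][:,:,::-1])
for n in("scene","wrist"):
  capture(n)
  for l in ["run_mark_tip","dial_pointer"]:
    print(n,l,[(round(x["p"],2),np.round(x["location"],4).tolist()) for x in spotter.tip_of(n,l)[:2]])
E
```

```text
t 43.08 pos [0.4497 0.014  0.2087] rot [-1.7957e+02  1.7000e-01 -9.0230e+01] j6 -27.3 w 0.0494 F [ 0.5  0.  -1.1]
delta dx 0.0015 dy 0.0035 dz 0.0087 roll 0.0047 (0.3 deg) dist 0.004
bar (array([0.44612399, 0.01163429]), 68.83129119873047, 13.735562324523926, 89.69989013671875)
top (array([0.44619421, 0.01180001]), 122.14676666259766, 121.1241226196289, 178.4149398803711)
red 96 [0.3939 0.0131 0.0417] ang 178.6 rad 0.0523
green 49 [0.4473 0.0673 0.042 ] ang 88.8 rad 0.0555
white 28 [0.4404 0.0226 0.0487] ang 118.3 rad 0.0122
scene red (6, [0.394, 0.0155, 0.0392], None)
scene green (9, [0.4478, 0.0665, 0.0405], None)
scene white (3, [0.4774, 0.0298, 0.0464], None)
scene bar (116, [0.4502, 0.018, 0.0787], (array([0.4493132 , 0.01605448]), 69.84255981445312, 14.998034477233887, 89.07732391357422))
scene disc (408, [0.4543, 0.0202, 0.0481], (array([0.44892639, 0.01706918]), 88.37699127197266, 85.24591064453125, 163.91443634033203))
scene top (699, [0.4576, 0.0267, 0.0381], (array([0.44957654, 0.01593677]), 124.0294418334961, 121.27518463134766, 87.14057922363281))
side red (8, [0.3934, 0.016, 0.0412], None)
side white (9, [0.45, -0.0234, 0.05], None)
side bar (105, [0.4437, 0.0164, 0.0804], (array([0.44517645, 0.01545796]), 69.28336334228516, 14.324946403503418, 88.04515838623047))
side disc (412, [0.4417, 0.021, 0.0494], (array([0.44431357, 0.01646461]), 86.61039733886719, 84.08678436279297, 15.622797966003418))
side top (649, [0.4406, 0.0275, 0.0395], (array([0.4447052 , 0.01460835]), 124.28106689453125, 122.33792877197266, 89.18679809570312))
scene run_mark_tip []
scene dial_pointer [(0.56, [0.4403, 0.0591, 0.0502])]
wrist run_mark_tip [(0.47, [0.4422, 0.0584, 0.0505])]
wrist dial_pointer [(0.69, [0.4478, 0.0538, 0.0488])]
```

View pics/w19c.png

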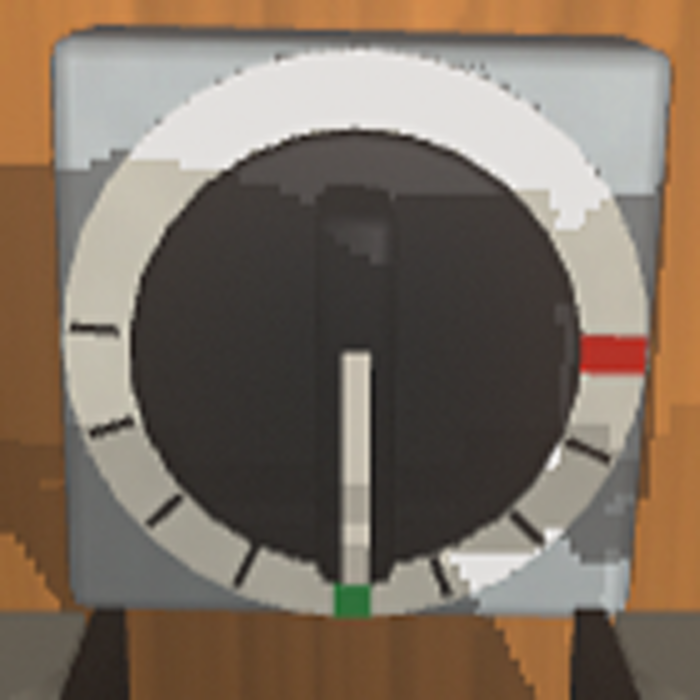

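View pics/s19.png

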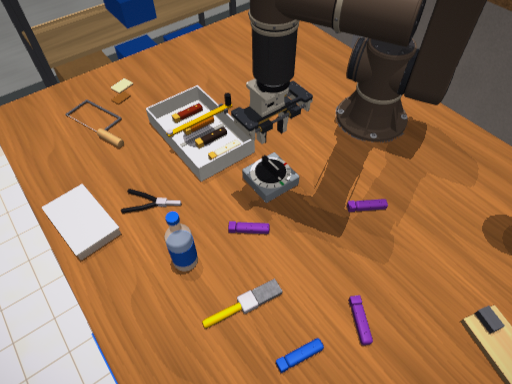

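```bash
python3 kp.py k20; python3 - <<'E'
from h import *
for n in("scene","side"):
  c=capture(n)
  if n=="scene": crop(c,200,130,60,"pics/box20.png",5)
  for l in ["horn_dark","horn_amber","wood_red","bone_pale"]:
    for d in spotter.regions_of(n,l)[:6]:
      P,uv=pts(c,d["mask"]); k=rect(P)
      if k[0][1]<-.1 and k[1]<130: print(n,l,round(d["p"],2),k[0].round(3),np.round(k[1:],0),np.percentile(P[:,2],[5,95]).round(3))
  for l in ["water_bottle","pliers","brush"]:
    print(n,l,[(round(d["p"],2),np.round(d["location"],3).tolist()) for d in spotter.tip_of(n,l)[:1]])
E
```

```text
scene bar 336 (array([ 0.50393335, -0.27461362]), 231.24171447753906, 25.557260513305664, 0.38243287801742554) line ang 0.18 rim (array([ 0.51437286, -0.27293802]), 335.8846435546875, 208.9788360595703, 89.6707534790039)
[(0.58, [0.3927, -0.2757, 0.0973])]
side bar 82 (array([ 0.45571033, -0.27314786]), 147.6844482421875, 20.747955322265625, 177.79351806640625) line ang -3.31 rim (array([ 0.50669958, -0.27719171]), 339.8385314941406, 202.23300170898438, 88.674560546875)
[(0.57, [0.3944, -0.2771, 0.095])]
scene horn_dark 0.82 [ 0.494 -0.233] [109.  29.   0.] [0.007 0.026]
scene horn_amber 0.73 [ 0.504 -0.286] [125.  46. 179.] [0.002 0.062]
scene wood_red 0.64 [ 0.494 -0.381] [109.  30.   2.] [0.004 0.026]
scene bone_pale 0.54 [ 0.498 -0.141] [119.  62. 177.] [0.016 0.057]
scene water_bottle []
scene pliers [(0.84, [0.756, -0.114, -0.001])]
scene brush [(0.97, [0.739, 0.27, 0.001])]
side wood_red 0.76 [ 0.48  -0.382] [92. 33.  4.] [0.009 0.028]
side bone_pale 0.61 [ 0.488 -0.142] [100.  53. 179.] [0.023 0.03 ]
side water_bottle [(0.72, [0.784, 0.09, -0.0])]
side pliers [(0.67, [0.738, 0.272, 0.003])]
side brush [(0.84, [0.739, 0.275, 0.0])]
```

View pics/box20.png

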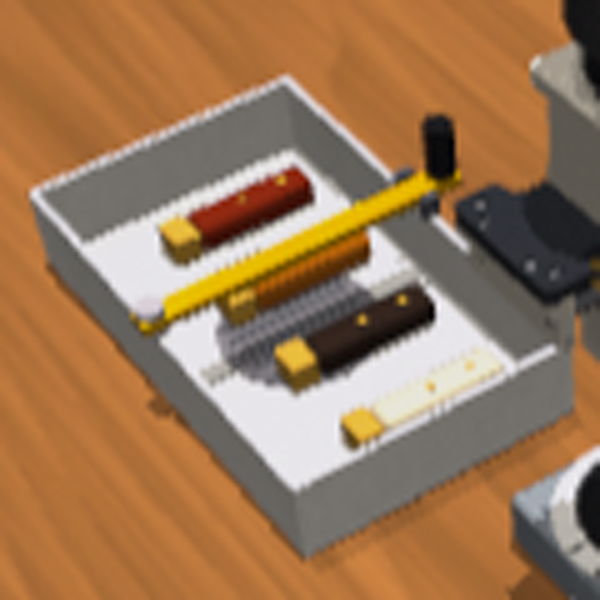

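```bash
python3 -c "
from plant import workorder; print(workorder.close_job())"
```

```text
the job is handed in; nothing more can be done
None
```

I did the job in the order asked and handed it in at about 44 s; it gave no verdict.

- **Dial off:** I turned the dial back against its end stop. The dial bar then lay within 0.3° of the line to the red off mark.
- **Handles:** All four were present. They lie flat and apart in the box, about 75 mm between centres, with tops about 28 mm up. None was seen knocked aside, and no grip slipped while carrying.
- **Keeper bar:** I swung it shut until it met its stop, with a wrist force of about 40 N. It then lay within about 0.1° of the box's axis in the wrist picture. One later side reading gave −3.3°, but the gripper hid much of the bar there. The scene camera still gave about 0.2°.
- **Run mark:** I turned the dial clockwise about 89°. In the close crop the pointer stands on the green mark, with an estimated error under 1°. The run-mark detector read about 5 mm to one side at low confidence, so I went by the picture.
- **Bystanders:** The bottle, pliers and brush read where they started, within the few millimetres the detectors allow. In the last check the scene camera missed the bottle and the side camera took the brush for the pliers. The other camera located each correctly.

At hand-in the gripper was open and clear of everything, about 0.2 m up.

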